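# Pack the soap dishes in the carrying crate

## Robot

A 6-joint arm with a two-finger parallel gripper is mounted at the origin on the work surface. World frame = base frame: x ahead of the robot, y to its left, z up, the work surface at z = 0. Lengths are in mm, angles in rad, forces in N, time in s.
With the tool pointing down it reaches from about 350 to 875 mm from the base axis. Payload 4.2 kg.
Tool frame: the origin (TCP) lies midway between the tips of the shut fingers; the grasp point (between the pads) lies 19 mm behind it (arm.tcp_to_grasp is the distance from the TCP to the grasp point, in mm); z points along the fingers, y is the line along which they close (so a half turn about z gives the same grasp; the last joint's range is limited). The gripper opens to 85 mm and grips with 20 to 120 N. Pads are 22 mm wide; open, the fingers measure 114 mm over their backs; the gripper's body (76 mm by 85 mm) begins 54 mm behind the grasp point. The pads swing forward as they close: fully open they stand 13 mm farther back than shut.
Start: joints at [-0.916, 0.385, 0.008, 0, -1.194, -0.259], TCP at [240.98, -576.652, 208.112] pointing down, gripper open.
Joint ranges: [-3.14, 3.14], [-1.21, 2.06], [-1.07, 1.41], [-3.16, 2.05], [-2.99, -0.16], [-3.1, 3.1]. Speed limits (rad/s): [2.79, 2.79, 3.14, 3.14, 3.14, 3.14].

## Interface

Orientations are given as a unit quaternion [x, y, z, w].
In Python, from bench import arm, get_image gives the robot as it stands.
- The arm moves only by the tool drive_tool, never from a script. Its argument "deltas" is a list of rows, each a list of 2 entries, a list of its own where there are three numbers: the shift along the tool's x, y, z in cm, then the turn, a rotation vector about the tool's x, y, z in degrees. In form: [[[x, y, z], [ax, ay, az]], ...]. A call has 1 to 12 rows; each row shifts and turns the commanded pose from where the row before left it, along the tool's axes as they then stand; what a row does not reach is not made up. A row lasts 1/10 s, in which the tool goes at most 50 mm and 8.59 degrees, less where a joint would pass 70% of its speed; a pose out of reach is approached as far as the arm can. A call with a gripper value outside its range is refused whole. "claw" is the finger opening in cm, from 0 to 8.54, set as the call begins (left out, the last holds). The fingers move at their own pace and stop on an object; the grip force is fixed at half the most. Time passes only in rows, so rows that do not move let the fingers close. It gives the time, the measured TCP pose, the force, the opening and the grip force at its end, in the units of the state.
- arm.read_state(): the state, without advancing time (a new reading comes with each control period).
- get_image(name): name is "scene" or "top"; returns a dict with "img" (420x560x3 uint8, red, green, blue), "fx", "fy", "cx", "cy" (pixels), "eye" and "orientation" of the camera in the world. Camera axes: x right, y down, z forward; pixel columns grow to the right and rows downward; lengths in mm; the calibration is good to about 2 mm. A picture is of the moment at which its call begins. There is no depth.
- arm.job_done(): hands the job in; it is judged then, once.
The state is a dict: "clock": time; "joints": joint angles; "joint_vel": joint speeds; "joint_efforts": joint torques, N m; "position": TCP position; "ee_rot": TCP orientation; "contact_force": force on the tool from outside, world axes, zero at the start; "wrist_torque": the same for the moment, N m; "gripper_width": finger opening in mm; "grasp_force": force on a finger pad.
Only numpy, scipy, OpenCV 4.12 (cv2) and the standard library are available. Lean on these libraries where they do the work, as an engineer would, in place of code of your own. Each camera call takes 0.05 s, during which the arm holds its last target. There are 200 camera calls.

## Task

Pack all the soap dishes for the market: lift the keeper bar out of the crate's bay, set each dish upright in the bay and slide it back under the slatted deck until it is fully in, in either lane and any order. When all of them are in, lay the keeper bar flat and square across the bay again, close up against the edge of the deck, then press both covers down until their catches hold them shut. Do not disturb the other pottery on the bench.

Things in the scene. Friction and masses are not known exactly. Their poses are not given: they have to be found in the camera images.
- crate: plywood carrying crate fixed to the bench, 350 (x) x 250 (y) x 68 mm high; origin at the centre of its underside, x axis pointing away from the robot. Floor 12 mm thick. In its front an open bay, x -165 to -15 mm, y -115 to 115 mm, walls up to z 68 mm; behind it two lanes under a fixed slatted deck (see the lane and deck points)
- deck_edge (a point): middle of the deck's front edge, on the deck's top (crate x -15, y 0, z 68 mm). The deck is 8 mm thick, its underside 48 mm above the crate's floor, and reaches back 190 mm to the crate's rear
- cover_left (a joint): left (+y) plywood cover of the bay, 154 x 117 x 8 mm, hinged along the crate's left wall (axis along crate x). 0 shut flat, 1.57 upright, 2.0 leaning outwards; stiff, it stays where left. On the way down it stops at about 0.11 on a sprung catch in the middle of the front wall; 10 N on its free edge snaps it past, and the catch then holds it at 0
- cover_right (a joint): right (-y) cover, the mirror image of the left one, with its own catch; 0 = shut, grows as it opens
- lane_left (a point): mouth of the left lane, middle of its floor at the deck's edge (crate x -15, y +55, z 12 mm). The lane runs 180 mm along crate x to a stop, is 72 mm wide between solid sides and 48 mm high: room for two dishes end to end
- cover_left_edge (a point): point on the upper face of the left cover, midway along it, 17 mm from its free edge and 100 mm from its hinge line: a good place to press
- cover_left_hinge (a point): point on the left cover's hinge line (the cover's underside), midway along the cover: crate x -95, y +120, z 69 mm
- lane_right (a point): mouth of the right lane, middle of its floor at the deck's edge (crate x -15, y -55, z 12 mm). The lane runs 180 mm along crate x to a stop, is 72 mm wide between solid sides and 48 mm high: room for two dishes end to end
- cover_right_edge (a point): point on the upper face of the right cover, midway along it, 17 mm from its free edge and 100 mm from its hinge line: a good place to press
- cover_right_hinge (a point): point on the right cover's hinge line (the cover's underside), midway along the cover: crate x -95, y -120, z 69 mm
- dish_a: open white ceramic soap dish, 84 mm long (its x) x 56 mm wide (its y) x 38 mm high, walls 6 mm, about 180 g; origin at the centre of its underside. All dishes are alike; two or three are there, the others absent
- dish_b: open white ceramic soap dish, 84 mm long (its x) x 56 mm wide (its y) x 38 mm high, walls 6 mm, about 180 g; origin at the centre of its underside. All dishes are alike; two or three are there, the others absent
- dish_c: open white ceramic soap dish, 84 mm long (its x) x 56 mm wide (its y) x 38 mm high, walls 6 mm, about 180 g; origin at the centre of its underside. All dishes are alike; two or three are there, the others absent
- dish_d: open white ceramic soap dish, 84 mm long (its x) x 56 mm wide (its y) x 38 mm high, walls 6 mm, about 180 g; origin at the centre of its underside. All dishes are alike; two or three are there, the others absent
- keeper_bar: dark wooden keeper bar, 200 mm long (its y), 36 mm wide (its x), 24 mm high, with a grip block 36 mm long (y) and 26 mm wide (x) in its middle that reaches up to 46 mm; origin at the centre of its underside; it starts lying across the bay
- mug: bystander: white mug, 90 mm tall, 80 mm across; origin at its underside
- bowl: bystander: white bowl, 55 mm tall, 120 mm across; origin at its underside
- glaze_jar: bystander: closed plastic jar, 100 mm tall, 72 mm across; origin at its underside
- vase: bystander: white vase, 130 mm tall, 76 mm across; origin at its underside
- cup: bystander: white cup, 80 mm tall, 72 mm across; origin at its underside
Mind the look-alikes: they are no part of the job. Of the things like the keeper_bar, leave any that is orange or yellow; of the rest the larger one is meant.

How it is judged:
By the outcome, as a careful person would: the job done as asked, in the order asked, and still so for the second after the job is handed in, with the robot touching nothing.
Of dish_a, dish_b, dish_c, dish_d only 2 to 3 are there at a start; the rules pass over those that are not, and their reading is None.
At some moment in a run one of dish_a, dish_b, dish_c, dish_d may be knocked a few centimetres aside while the robot is not near it.
It also fails if it takes over 210 s, if anything falls off the work surface, if the arm or the gripper's body presses on something with over 40 N, if the wrist force passes 120 N, or if a joint passes its speed limit or range.

## Working session

There is one attempt and no reset: what is moved stays moved. The work goes in short steps, Python scripts to look and compute and a tool call to move; the robot and the scene stay as the last step left them, time stands still between calls to the robot, and variables do not carry over. Pictures are saved under pics/ and viewed, at most 14 in all, crops included, and the job is handed in when it is done.

Besides the shell and the picture viewer there is one more tool, called after "Call:" as name(argument=value, ...), one argument or row to a line, values as JSON. drive_tool: Moves the arm, as the interface text tells. Its arguments: {"type":"object","properties":{"deltas":{"type":"array"},"claw":{"type":"number"}},"required":["deltas"]}

```bash
mkdir -p pics
python3 - <<'E'
from bench import arm,get_image
import cv2
for n in("scene","top"):
    d=get_image(n); cv2.imwrite(f"pics/{n}0.png",d["img"][:,:,::-1]); print({k:v for k,v in d.items() if k!="img"})
print(arm.read_state())
E
```

```text
{'fx': 487.2922200586029, 'fy': 487.2922200586029, 'cx': 283.94756670677685, 'cy': 209.10088743727266, 'eye': array([ 1131.85443012, -1090.79928562,  1050.63395624]), 'orientation': array([ 0.86179431,  0.23925656, -0.11026907, -0.43348311])}
{'fx': 538.5214224082675, 'fy': 538.5214224082675, 'cx': 271.1486010682021, 'cy': 216.25658290392084, 'eye': array([ 423.13881382,  -27.41713245, 1703.68677623]), 'orientation': array([ 0.71409485, -0.69946425,  0.01504491, -0.02433014])}
{'clock': 0.1, 'joints': array([-9.16406695e-01,  3.85472461e-01,  6.75591016e-03, -4.18925435e-04,
       -1.19399362e+00, -2.58602887e-01]), 'joint_vel': array([-0.00025375, -0.0021876 ,  0.00477404,  0.0020384 ,  0.00082886,
       -0.00040299]), 'joint_efforts': array([-4.96204793e-04, -3.93318272e+01,  1.88929707e+01,  4.19795841e+00,
       -2.55899438e-03,  4.69523087e-06]), 'position': array([ 240.75146091, -576.15618282,  207.1351689 ]), 'ee_rot': array([-1.96528411e-01,  9.80497644e-01,  9.44756481e-04, -2.47058136e-04]), 'contact_force': array([-0.032365  ,  0.51845602, -0.69288816]), 'wrist_torque': array([ 0.03964734,  0.00355809, -0.03159704]), 'grasp_force': 0.0, 'gripper_width': 85.42159251250595}
```

View pics/scene0.png

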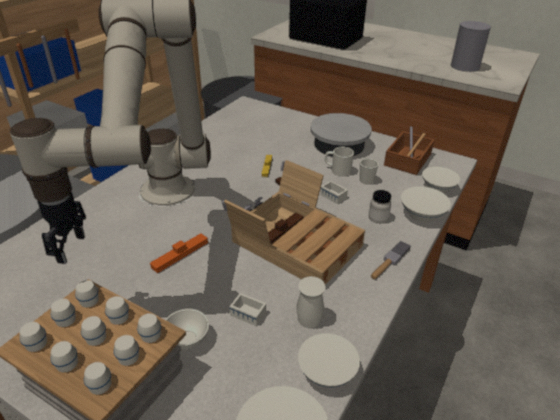

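View pics/top0.png

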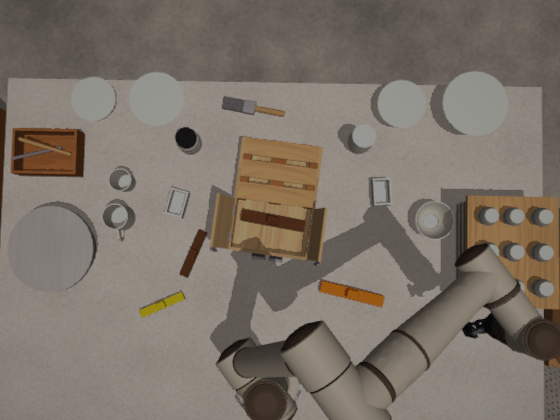

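Top: the keeper-bar candidates are the dark bar in the bay (272,219), a smaller dark bar (193,253), a yellow bar (162,304) and an orange bar (352,293). I choose the one in the bay because it is the larger dark one. Two dishes are visible, at (177,202) and (381,192). Next is one close crop to check this.

```bash
cat > h.py <<'E'
from bench import arm,get_image
import numpy as np, cv2
from scipy.spatial.transform import Rotation as R
def ray(d,uv,z):
    uv=np.atleast_2d(uv).astype(float)
    c=np.c_[(uv[:,0]-d["cx"])/d["fx"],(uv[:,1]-d["cy"])/d["fy"],np.ones(len(uv))]
    w=R.from_quat(d["orientation"]).apply(c); t=(z-d["eye"][2])/w[:,2]
    return d["eye"]+t[:,None]*w
def proj(d,P):
    c=R.from_quat(d["orientation"]).inv().apply(np.atleast_2d(P)-d["eye"])
    return np.c_[c[:,0]/c[:,2]*d["fx"]+d["cx"],c[:,1]/c[:,2]*d["fy"]+d["cy"]]
def crop(d,name,x0,y0,w,h,s):
    cv2.imwrite(f"pics/{name}.png",cv2.resize(d["img"][y0:y0+h,x0:x0+w,::-1],None,fx=s,fy=s,interpolation=cv2.INTER_CUBIC))
E
python3 - <<'E'
from h import *
d=get_image("top"); crop(d,"c1",155,125,260,195,3)
hsv=cv2.cvtColor(d["img"],cv2.COLOR_RGB2HSV)
for (x,y) in [(177,202),(381,192),(272,219),(193,253)]:
    print(hsv[y-1:y+2,x-1:x+2].reshape(-1,3).tolist(), ray(d,[x,y],24).round())
E
```

```text
[[30, 7, 151], [30, 7, 151], [30, 7, 151], [38, 7, 152], [36, 8, 152], [38, 7, 151], [36, 8, 152], [38, 7, 152], [38, 7, 151]] [[555. 292.  24.]]
[[30, 5, 151], [30, 5, 151], [40, 5, 151], [40, 5, 152], [40, 5, 152], [40, 5, 152], [30, 3, 151], [45, 3, 151], [30, 5, 151]] [[ 599. -346.   24.]]
[[11, 177, 69], [10, 175, 70], [11, 169, 68], [11, 172, 71], [11, 178, 70], [12, 178, 70], [11, 170, 69], [11, 170, 69], [11, 175, 70]] [[508.  -7.  24.]]
[[10, 169, 71], [11, 174, 72], [11, 178, 73], [11, 175, 70], [10, 166, 72], [11, 175, 73], [12, 176, 71], [10, 169, 74], [11, 177, 69]] [[397. 237.  24.]]
```

View pics/c1.png

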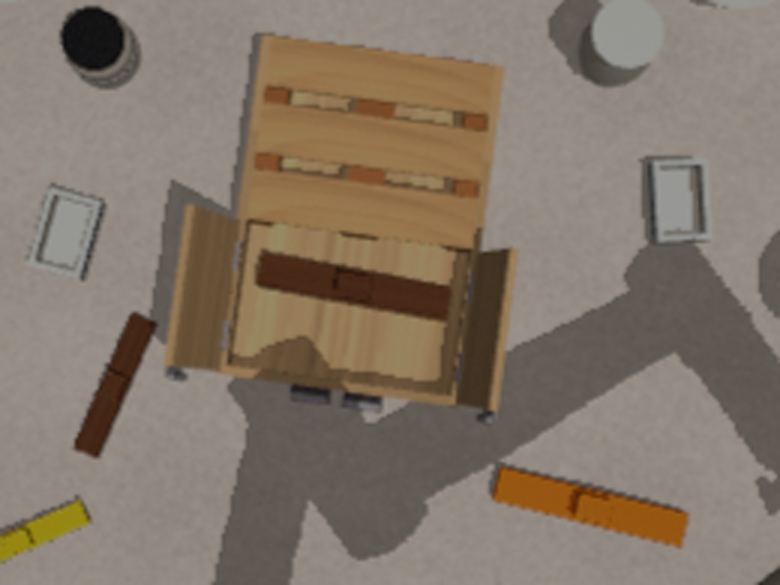

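The crop confirms the choice: the dark bar in the bay, at crop (350,285), is clearly larger than the one on the bench at (115,385). The covers stand open on both sides. The dishes are at crop (68,232) and (680,200), both upright. Next I measure everything.

Run:
```python
from h import *
d=get_image("top"); s=get_image("scene")
f=lambda p:np.array(p)/3.+[155,125]-[1/3,1/3]
names=["RL","RR","deckL","deckR","FL","FR"]
P=ray(d,[f(p) for p in [(258,35),(503,66),(243,218),(475,247),(225,372),(452,404)]],68)
for n,p in zip(names,P):print(n,p.round(1))
a=lambda v:np.degrees(np.arctan2(v[1],v[0]))
print("yaw", a(P[0]-P[1])-90, a(P[0]-P[4]), a(P[1]-P[5]),a(P[2]-P[3])-90)
# fit crate rigid to corners
M=np.array([[175,125],[175,-125],[-15,125],[-15,-125],[-175,125],[-175,-125]])
use=[0,1,4,5]
q=P[use,:2];m=M[use];H=(m-m.mean(0)).T@(q-q.mean(0));th=np.arctan2(H[0,1]-H[1,0],H[0,0]+H[1,1])
C=np.array([[np.cos(th),-np.sin(th)],[np.sin(th),np.cos(th)]]);t=q.mean(0)-C@m.mean(0)
print("crate",t.round(1),np.degrees(th).round(2),"resid",(q-(m@C.T+t)).round(1).tolist())
hsv=cv2.cvtColor(d["img"],cv2.COLOR_RGB2HSV)
def rect(mask,x0,y0,x1,y1,z,nm):
    k=np.zeros_like(mask);k[y0:y1,x0:x1]=mask[y0:y1,x0:x1]
    c=max(cv2.findContours(k,0,2)[0],key=cv2.contourArea)
    W=ray(d,c[:,0],z)[:,:2].astype(np.float32)
    r=cv2.minAreaRect(W);b=cv2.boxPoints(r)
    e=max(b[1]-b[0],b[2]-b[1],key=np.linalg.norm);print(nm,np.round(r[0],1),np.round(r[1],1),"long axis deg",np.round(a(e)%180,1))
    return np.array(r[0])
dark=((hsv[...,1]>130)&(hsv[...,2]<110)&(hsv[...,0]<20)).astype(np.uint8)
b=rect(dark,232,205,312,235,36,"bar"); print("bar in crate",(C.T@(b-t)).round(1))
wh=((hsv[...,1]<22)&(hsv[...,2]>105)).astype(np.uint8)
print(hsv[202,150:200].tolist()[10:45:2])
for nm,bx in [("dL",(160,182,195,222)),("dR",(365,172,397,210))]:
    g=hsv[bx[1]:bx[3],bx[0]:bx[2]]
    rect(((hsv[...,1]<15)).astype(np.uint8),*bx,30,nm)
# covers
for nm,p,sg in [("L",(187,205),1),("L2",(168,372),1),("R",(514,250),-1),("R2",(494,410),-1)]:
    best=[]
    for A in np.arange(1.0,2.2,.02):
        y=sg*(120-np.cos(A)*117);z=69+np.sin(A)*117
        for x in (-18,-172):
            best.append((np.linalg.norm(proj(d,np.r_[C@[x,y]+t,z])[0]-f(p)),A,x))
    print(nm,min(best))
```

```text
RL [757.9  93.8  68. ]
RR [ 730.6 -157.1   68. ]
deckL [569.7 104.5  68. ]
deckR [ 544.9 -131.7   68. ]
FL [413.  118.8  68. ]
FR [ 385.7 -111.2   68. ]
yaw -6.2132241945959805 -4.158179325982398 -7.5906707826185205 -5.998704767503412
crate [571.8 -13.9] -6.08 resid [[-1.2, 1.9], [-2.0, -0.4], [2.0, -10.1], [1.1, 8.5]]
bar [504.   -9.7] [200.8  36. ] long axis deg 80.7
bar in crate [-67.9  -3. ]
[[15, 28, 146], [13, 28, 148], [14, 29, 148], [15, 25, 141], [30, 9, 141], [18, 28, 92], [36, 8, 152], [38, 7, 151], [38, 7, 152], [38, 7, 152], [30, 7, 151], [30, 9, 140], [36, 9, 146], [105, 36, 86], [14, 28, 137], [15, 28, 147], [15, 28, 146], [15, 28, 148]]
dL [553.3 291.8] [61.  83.7] long axis deg 166.3
dR [ 601.3 -345.5] [84.7 60.9] long axis deg 3.6
L (np.float64(0.07130687962342791), np.float64(1.9400000000000008), -18)
L2 (np.float64(1.8035649144021815), np.float64(1.9000000000000008), -172)
R (np.float64(1.3068005962514309), np.float64(1.8400000000000007), -18)
R2 (np.float64(0.6060050552835842), np.float64(1.8400000000000007), -172)
```

Call:
drive_tool(
  deltas=[
    [[0,0,-1.5],[0,0,8]],
    [[0,0,-1.5],[0,0,8]],
    [[0,0,-1.5],[0,0,8]],
    [[0,0,-1.5],[0,0,7.9]],
    [[0,0,0],[0,0,0]],
  ],
  claw=6.0,
)

```text
clock: 0.75
position: [241.4, -577.7, 270.5]
ee_rot: [0.08, 0.997, -0.002, 0.001]
contact_force: [0.4, 0.5, -0.0]
gripper_width: 60.0
grasp_force: 0.0
```

```bash
cat >> h.py <<'E'
O=np.array([571.5,-14.0,0]);YAW=-6.1
def c2w(p): return R.from_euler("z",YAW,degrees=True).apply(p)+O
def w2c(p): return R.from_euler("z",-YAW,degrees=True).apply(np.asarray(p)-O)
def go(target,head=None,crate=False):
    """print tool-frame shift (cm) from the measured pose to a world target and the turn to tool-y heading"""
    st=arm.read_state(); r=R.from_quat(st["ee_rot"]); T=c2w(target) if crate else np.array(target,float)
    M=r.as_matrix(); h=np.degrees(np.arctan2(M[1,1],M[0,1]))
    print("t",st["clock"],"pos",st["position"].round(1),"crate",w2c(st["position"]).round(1),"heading",h.round(2),"tilt",np.degrees(np.arccos(-M[2,2])).round(2),"F",st["contact_force"].round(1),"w",round(st["gripper_width"],1),"g",round(st["grasp_force"],1))
    print("shift cm",(r.inv().apply(T-st["position"])/10).round(2), "turn z",None if head is None else round(h-head,2))
E
python3 -c "
from h import *
go([503.7,-9.7,255],80.7)"
```

```text
t 0.75 pos [ 241.4 -577.7  270.5] crate [-268.3 -595.5  270.5] heading 80.8 tilt 0.27 F [ 0.4  0.5 -0. ] w 60.0 g 0.0
shift cm [-16.81  60.26   1.37] turn z 0.1
```

Call:
drive_tool(
  deltas=[
    [[-1.1,4,0],[0,0,0]],
    [[-1.1,4,0],[0,0,0]],
    [[-1.1,4,0],[0,0,0]],
    [[-1.1,4,0],[0,0,0]],
    [[-1.1,4,0],[0,0,0]],
    [[-1.1,4,0],[0,0,0]],
    [[-1.1,4,0],[0,0,0]],
    [[-1.1,4,0],[0,0,0]],
    [[-1.1,4,0],[0,0,0]],
    [[-1.1,4,0],[0,0,0]],
    [[-1.1,4,0],[0,0,0]],
    [[0,0,0],[0,0,0]],
  ],
)

```text
clock: 1.95
position: [432.0, -158.4, 267.2]
ee_rot: [0.076, 0.997, 0.0, -0.0]
contact_force: [-0.6, -0.7, 0.2]
gripper_width: 60.2
grasp_force: 0.0
```

```bash
python3 -c "
from h import *
go([503.7,-9.7,120],80.7)"
```

```text
t 1.95 pos [ 432.  -158.4  267.2] crate [-123.4 -158.4  267.2] heading 81.28 tilt 0.06 F [-0.6 -0.7  0.2] w 60.2 g 0.0
shift cm [-4.84 15.77 14.73] turn z 0.58
```

Call:
drive_tool(
  deltas=[
    [[-1.2,3.9,0],[0,0,0.6]],
    [[-1.2,3.9,0],[0,0,0]],
    [[-1.2,3.9,0],[0,0,0]],
    [[-1.2,4,0],[0,0,0]],
    [[0,0,3.5],[0,0,0]],
    [[0,0,3.5],[0,0,0]],
    [[0,0,3.5],[0,0,0]],
    [[0,0,3.5],[0,0,0]],
    [[0,0,0],[0,0,0]],
    [[0,0,0],[0,0,0]],
  ],
)

```text
clock: 2.95
position: [504.7, -15.7, 128.2]
ee_rot: [0.085, 0.996, -0.001, -0.0]
contact_force: [0.2, 1.2, 1.0]
gripper_width: 60.0
grasp_force: 0.0
```

```bash
python3 -c "
from h import *
go([503.7,-9.7,40],80.7)
d=get_image('scene'); crop(d,'s1',210,140,190,140,4)"
```

```text
t 2.95 pos [504.7 -15.7 128.2] crate [-66.2  -8.8 128.2] heading 80.25 tilt 0.08 F [0.2 1.2 1. ] w 60.0 g 0.0
shift cm [0.19 0.58 8.82] turn z -0.45
```

View pics/s1.png

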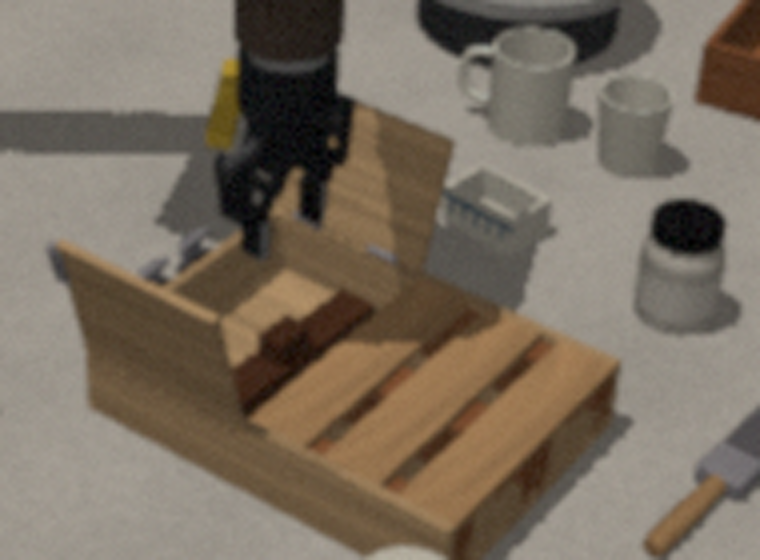

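The gripper is over the bay with the fingers at crop (255,240)/(310,210), in line with the grip block at (285,335). The far dish is upright at (495,205). Now I lower and grip.

Call:
drive_tool(
  deltas=[
    [[0.2,0.6,2.2],[0,0,-0.4]],
    [[0,0,2.2],[0,0,0]],
    [[0,0,2.2],[0,0,0]],
    [[0,0,1.6],[0,0,0]],
    [[0,0,0.4],[0,0,0]],
    [[0,0,0],[0,0,0]],
    [[0,0,0],[0,0,0]],
  ],
)

```text
clock: 3.7
position: [505.1, -8.5, 43.8]
ee_rot: [0.082, 0.997, 0.0, 0.002]
contact_force: [0.3, -0.5, -0.2]
gripper_width: 59.8
grasp_force: 0.0
```

Call:
drive_tool(
  deltas=[
    [[0,0,0],[0,0,0]],
    [[0,0,0],[0,0,0]],
    [[0,0,0],[0,0,0]],
    [[0,0,0],[0,0,0]],
    [[0,0,0],[0,0,0]],
    [[0,0,0],[0,0,0]],
  ],
  claw=3.0,
)

```text
clock: 4.3
position: [503.7, -8.8, 42.1]
ee_rot: [0.082, 0.997, -0.0, -0.0]
contact_force: [0.1, 0.5, 0.4]
gripper_width: 30.0
grasp_force: 0.0
```

```bash
python3 -c "
from h import *
go([503.7,-9.7,40],80.7)
d=get_image('scene'); a=cv2.resize(d['img'][150:270,220:360],None,fx=4,fy=4,interpolation=2)
cv2.imwrite('pics/s2.png',a[:,:,::-1])"
```

```text
t 4.3 pos [503.7  -8.8  42.1] crate [-68.   -2.   42.1] heading 80.58 tilt 0.01 F [0.1 0.5 0.4] w 30.0 g 0.0
shift cm [-0.02 -0.09  0.21] turn z -0.12
```

View pics/s2.png

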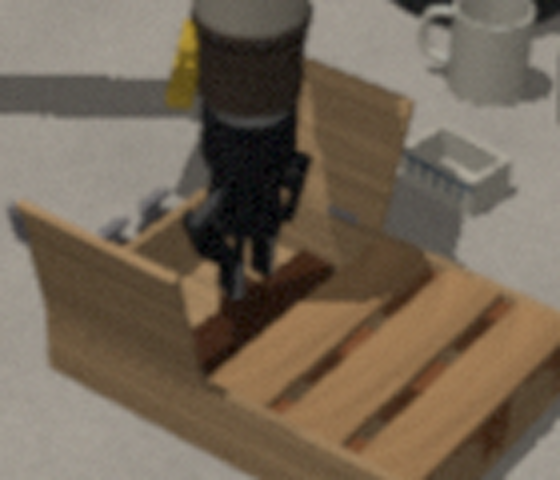

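```bash
python3 -c "
from h import *
d=get_image('scene'); t=get_image('top')
P=[[503.7,-9.7,z] for z in (12,36,58,60)]
print(proj(d,P).round(1),proj(t,P).round(1))
# block in first images: top f(352,285) block crop, scene s1 block top ~ (285,325)
u=[(270/4+210,325/4+140),(300/4+210,325/4+140)]
for z in (36,50,58): print(z,ray(d,u,z).round(1).tolist(), ray(t,[(352/3+155,285/3+125)],z).round(1).tolist())
g=cv2.imread('pics/s1.png')[300:400:6,285]; print(g.tolist())
"
```

```text
[[281.  233.4]
 [281.1 227.8]
 [281.2 222.5]
 [281.2 222.1]] [[272.8 220.6]
 [272.7 220.2]
 [272.7 219.9]
 [272.7 219.8]]
36 [[475.7, 13.7, 36.0], [497.1, 27.0, 36.0]] [[504.3, -8.4, 36.0]]
50 [[484.7, -1.5, 50.0], [505.9, 11.5, 50.0]] [[503.7, -8.6, 50.0]]
58 [[489.9, -10.3, 58.0], [510.9, 2.7, 58.0]] [[503.3, -8.7, 58.0]]
[[98, 137, 168], [94, 131, 158], [89, 124, 151], [45, 64, 88], [25, 40, 65], [30, 36, 65], [23, 36, 61], [18, 31, 54], [13, 23, 37], [20, 24, 36], [4, 15, 33], [18, 29, 51], [21, 31, 50], [5, 22, 37], [38, 53, 76], [72, 105, 137], [80, 118, 149]]
```

The fingertips at crop (235,297)/(262,272) look about level with the block's top, so the partly open fingers sit higher than the TCP. I'll open, go lower in small steps watching the force, and close again.

Call:
drive_tool(
  deltas=[
    [[0,0,0],[0,0,0]],
    [[0,0,0],[0,0,0]],
    [[0,0,0],[0,0,0]],
    [[0,0,0.3],[0,0,0]],
    [[0,0,0.3],[0,0,0]],
    [[0,0,0.3],[0,0,0]],
    [[0,0,0],[0,0,0]],
    [[0,0,0],[0,0,0]],
  ],
  claw=5.0,
)

```text
clock: 5.25
position: [503.6, -8.8, 32.9]
ee_rot: [0.082, 0.997, -0.0, -0.0]
contact_force: [-0.3, -0.1, -0.4]
gripper_width: 49.7
grasp_force: 0.0
```

Call:
drive_tool(
  deltas=[
    [[0,0,0],[0,0,0]],
    [[0,0,0],[0,0,0]],
    [[0,0,0],[0,0,0]],
    [[0,0,0],[0,0,0]],
  ],
  claw=2.5,
)

```text
clock: 5.65
position: [505.2, -8.7, 34.8]
ee_rot: [0.082, 0.997, 0.0, 0.002]
contact_force: [-1.0, -1.2, 7.8]
gripper_width: 24.7
grasp_force: 3.6
```

```bash
python3 -c "
from h import *
go([503.7,-9.7,40],80.7)
d=get_image('scene'); cv2.imwrite('pics/s3.png',cv2.resize(d['img'][185:250,250:315],None,fx=9,fy=9,interpolation=2)[:,:,::-1])
t=get_image('top')
print([proj(d,[503.7,y,z]).round(1).tolist() for y in (-28,8) for z in (36,58)])"
```

```text
t 5.65 pos [505.2  -8.7  34.8] crate [-66.5  -1.7  34.8] heading 80.64 tilt 0.19 F [-1.  -1.2  7.8] w 24.7 g 3.6
shift cm [ 0.13 -0.13 -0.52] turn z -0.06
[[[278.2, 230.8]], [[278.3, 225.5]], [[283.8, 224.9]], [[283.9, 219.7]]]
```

View pics/s3.png

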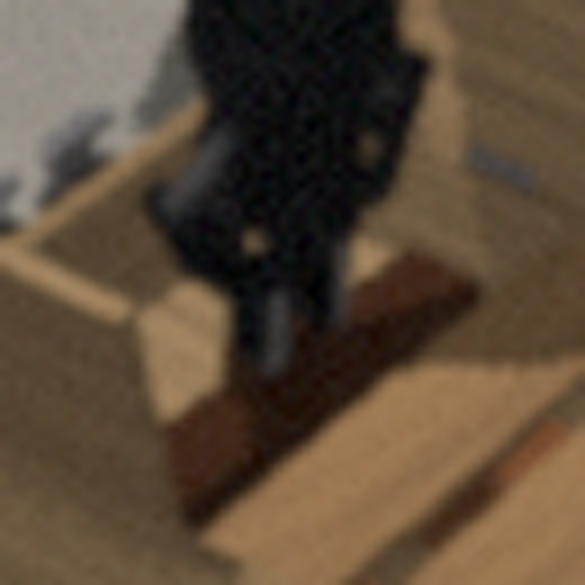

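Call:
drive_tool(
  deltas=[
    [[0,0,0],[0,0,0]],
    [[0,0,0],[0,0,0]],
    [[0,0,0],[0,0,0]],
  ],
  claw=2.1,
)

```text
clock: 6.05
position: [505.4, -8.8, 35.0]
ee_rot: [0.082, 0.997, 0.0, 0.002]
contact_force: [-0.1, -1.4, 8.0]
gripper_width: 21.3
grasp_force: 4.2
```

```bash
python3 -c "
from h import *
d=get_image('scene')
print('s1 mid (281.1,199)',[(z,proj(d,[504.7,-15.7,z]).round(1).tolist()) for z in (128,140,150,160)])
print('s0 mid (63,250)',[(z,proj(d,[241,-577,z]).round(1).tolist()) for z in (208,220,230,240)])
"
```

```text
s1 mid (281.1,199) [(128, [[280.8, 206.4]]), (140, [[280.9, 203.3]]), (150, [[280.9, 200.8]]), (160, [[280.9, 198.2]])]
s0 mid (63,250) [(208, [[75.3, 261.2]]), (220, [[74.1, 257.6]]), (230, [[73.2, 254.6]]), (240, [[72.2, 251.6]])]
```

The tips really are about 20 mm higher than the TCP reading suggests: both pictures agree, and the touch was on the block's top. I'll correct for this by going lower.

Call:
drive_tool(
  deltas=[
    [[0,0,-0.6],[0,0,0]],
    [[0,0,0],[0,0,0]],
    [[0,0,0],[0,0,0]],
    [[0,0,0],[0,0,0]],
    [[0.1,0,0.5],[0,0,0]],
    [[0,0,0.5],[0,0,0]],
    [[0,0,0.5],[0,0,0]],
    [[0,0,0.4],[0,0,0]],
    [[0,0,0],[0,0,0]],
    [[0,0,0],[0,0,0]],
  ],
  claw=5.0,
)

```text
clock: 7.1
position: [502.7, -8.6, 19.9]
ee_rot: [0.082, 0.997, -0.0, -0.0]
contact_force: [0.2, -0.2, 0.2]
gripper_width: 49.8
grasp_force: 0.0
```

```bash
python3 -c "
from h import *
print(arm.tcp_to_grasp,[a for a in dir(arm) if a[0]!='_']); go([503.7,-9.7,16],80.7)"
```

```text
18.700000000000003 ['IKError', 'job_done', 'read_state', 'tcp_to_grasp']
t 7.1 pos [502.7  -8.6  19.9] crate [-69.   -2.   19.9] heading 80.58 tilt 0.02 F [ 0.2 -0.2  0.2] w 49.8 g 0.0
shift cm [-0.12 -0.09  0.39] turn z -0.12
```

Call:
drive_tool(
  deltas=[
    [[0,0,0.2],[0,0,0]],
    [[0,0,0],[0,0,0]],
    [[0,0,0],[0,0,0]],
    [[0,0,0],[0,0,0]],
    [[0,0,0],[0,0,0]],
  ],
  claw=2.5,
)

```text
clock: 7.6
position: [503.2, -8.5, 18.5]
ee_rot: [0.082, 0.997, 0.0, 0.001]
contact_force: [0.1, -0.0, 3.3]
gripper_width: 34.4
grasp_force: 60.8
```

Call:
drive_tool(
  deltas=[
    [[0,0,-2],[0,0,0]],
    [[0,0,-4],[0,0,0]],
    [[0,0,-4],[0,0,0]],
    [[0,0,-4],[0,0,0]],
    [[0,0,-4],[0,0,0]],
    [[0,0,-3],[0,0,0]],
    [[0,0,0],[0,0,0]],
    [[0.8,-4,0],[0,0,0]],
    [[0.8,-4,0],[0,0,0]],
    [[0.8,-4,0],[0,0,0]],
    [[0.8,-4,0],[0,0,0]],
    [[0.8,-4,0],[0,0,0]],
  ],
)

```text
clock: 8.8
position: [428.2, -200.0, 225.7]
ee_rot: [0.082, 0.997, 0.001, -0.002]
contact_force: [0.7, -0.3, -2.6]
gripper_width: 34.6
grasp_force: 60.9
```

Call:
drive_tool(
  deltas=[
    [[1,-4,0],[0,0,0]],
    [[1,-3.5,0],[0,0,0]],
    [[0,0,0],[0,0,0]],
    [[0,0,0],[0,0,0]],
  ],
)

```text
clock: 9.2
position: [396.8, -270.0, 225.9]
ee_rot: [0.084, 0.997, 0.001, -0.002]
contact_force: [-0.1, -0.2, -3.7]
gripper_width: 34.4
grasp_force: 61.2
```

```bash
python3 -c "
from h import *
go([400,-270,10],80.7)
d=get_image('top'); cv2.imwrite('pics/t2.png',d['img'][:,:,::-1])"
```

```text
t 9.2 pos [ 396.8 -270.   225.9] crate [-146.5 -273.2  225.9] heading 80.42 tilt 0.26 F [-0.1 -0.2 -3.7] w 34.4 g 61.2
shift cm [-4.000e-01  2.000e-02  2.159e+01] turn z -0.28
```

View pics/t2.png

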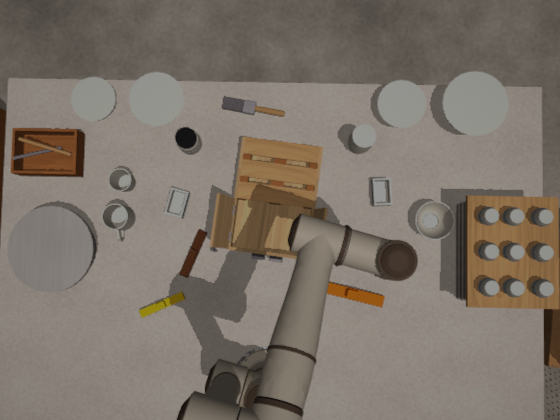

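The arm holds the bar over bench at px (397,260). Only two dishes are present, at (177,202) and (381,191), neither moved. The bar goes down on clear bench.

Call:
drive_tool(
  deltas=[
    [[-0.4,0,4],[0,0,0]],
    [[0,0,4],[0,0,0]],
    [[0,0,4],[0,0,0]],
    [[0,0,4],[0,0,0]],
    [[0,0,3],[0,0,0]],
    [[0,0,1.5],[0,0,0]],
    [[0,0,0.6],[0,0,0]],
    [[0,0,0.5],[0,0,0]],
    [[0,0,0.2],[0,0,0]],
    [[0,0,0],[0,0,0]],
    [[0,0,0],[0,0,0]],
  ],
)

```text
clock: 10.35
position: [403.1, -270.9, 10.9]
ee_rot: [0.082, 0.997, -0.0, 0.001]
contact_force: [-0.2, -0.0, -2.7]
gripper_width: 34.7
grasp_force: 61.1
```

Call:
drive_tool(
  deltas=[
    [[0,0,0.3],[0,0,0]],
    [[0,0,0.2],[0,0,0]],
    [[0,0,0],[0,0,0]],
    [[0,0,0],[0,0,0]],
  ],
)

```text
clock: 10.75
position: [402.9, -270.9, 6.5]
ee_rot: [0.082, 0.997, -0.0, 0.001]
contact_force: [-1.8, 2.1, 8.2]
gripper_width: 34.8
grasp_force: 62.4
```

Call:
drive_tool(
  deltas=[
    [[0,0,0],[0,0,0]],
    [[0,0,0],[0,0,0]],
    [[0,0,0],[0,0,0]],
    [[0,0,-2],[0,0,0]],
    [[0,0,-4],[0,0,-6.5]],
    [[0,0,-4],[0,0,-6.5]],
    [[0,0,-4],[0,0,0]],
    [[0,0,-2],[0,0,0]],
    [[0,0,0],[0,0,0]],
  ],
  claw=5.0,
)

```text
clock: 11.65
position: [404.5, -271.6, 168.6]
ee_rot: [-0.031, 0.999, -0.002, 0.004]
contact_force: [-0.1, -0.6, -0.3]
gripper_width: 49.7
grasp_force: 0.0
```

```bash
python3 -c "
from h import *
d=get_image('top'); s=get_image('scene')
for im,n,b in((d,'top',(340,115,390,165)),(s,'scene',(285,265,345,345))):
    h=cv2.cvtColor(im['img'],cv2.COLOR_RGB2HSV); k=((h[...,1]<22)).astype(np.uint8); m=np.zeros_like(k); m[b[1]:b[3],b[0]:b[2]]=k[b[1]:b[3],b[0]:b[2]]
    c=max(cv2.findContours(m,0,2)[0],key=cv2.contourArea); x,y,w,hh=cv2.boundingRect(c); print(n,x,y,w,hh,cv2.minEnclosingCircle(c))
    for z in (0,65,130): print(z,ray(im,[(x+w/2,y+hh/2),(x+w/2,y+hh-3)],z).round().tolist())
crop(d,'t3',330,110,100,120,5)
go([600.6,-346.2,140],93.6)
"
```

```text
top 352 124 25 24 ((363.89129638671875, 135.5), 12.2013578414917)
0 [[780.0, -296.0, 0.0], [751.0, -297.0, 0.0]]
65 [[767.0, -286.0, 65.0], [739.0, -286.0, 65.0]]
130 [[753.0, -276.0, 130.0], [726.0, -276.0, 130.0]]
scene 320 326 2 2 ((320.5, 326.5), 0.7072067856788635)
0 [[793.0, -282.0, 0.0], [790.0, -276.0, 0.0]]
65 [[814.0, -332.0, 65.0], [811.0, -326.0, 65.0]]
130 [[835.0, -382.0, 130.0], [832.0, -377.0, 130.0]]
t 11.75 pos [ 402.1 -270.5  164.9] crate [-141.2 -273.1  164.9] heading 93.55 tilt 0.03 F [-0.   0.9 -0.8] w 49.7 g 0.0
shift cm [-19.34  -8.79   2.49] turn z -0.05
```

View pics/t3.png

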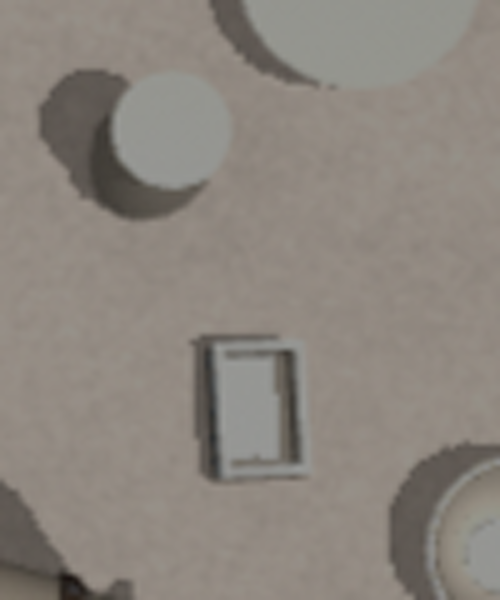

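The vase is well clear: its top is at crop (172,130), the dish's centre at (260,408). I move above the dish with the gripper opened to 75 mm.

Call:
drive_tool(
  deltas=[
    [[-3.9,-1.8,0],[0,0,0]],
    [[-3.9,-1.8,0],[0,0,0]],
    [[-3.9,-1.8,0],[0,0,0]],
    [[-3.9,-1.8,0],[0,0,0]],
    [[-3.7,-1.6,0],[0,0,0]],
    [[0,0,3.5],[0,0,0]],
    [[0,0,3.5],[0,0,0]],
    [[0,0,2],[0,0,0]],
    [[0,0,0],[0,0,0]],
    [[0,0,0],[0,0,0]],
  ],
  claw=7.8,
)

```text
clock: 12.75
position: [600.1, -346.5, 73.8]
ee_rot: [-0.031, 1.0, 0.0, -0.001]
contact_force: [0.9, -0.6, 0.2]
gripper_width: 77.8
grasp_force: 0.0
```

```bash
python3 -c "
from h import *
go([600.6,-346.2,0],93.6)
d=get_image('scene'); crop(d,'s4',190,225,130,110,5)
"
```

```text
t 12.75 pos [ 600.1 -346.5   73.8] crate [  63.8 -327.6   73.8] heading 93.6 tilt 0.15 F [ 0.9 -0.6  0.2] w 77.8 g 0.0
shift cm [-0.07  0.03  7.38] turn z -0.0
```

View pics/s4.png

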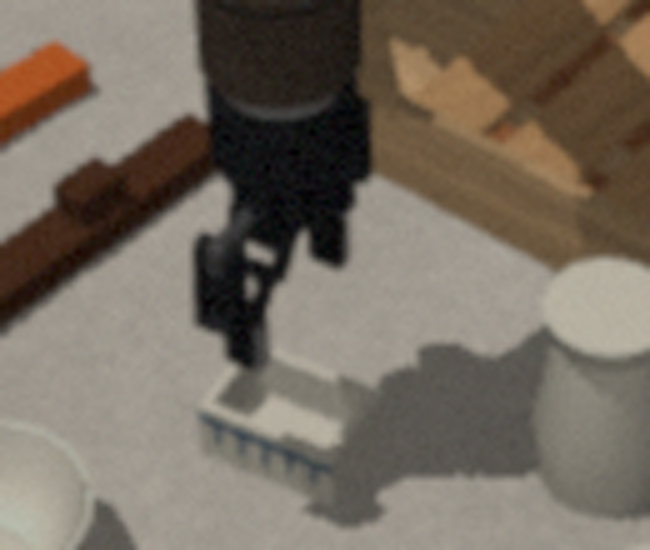

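The bar lies flat on the bench at crop (100,210). The gripper is above the dish, with the left finger at (245,355) and the right at (330,260). I lower with a force check.

Call:
drive_tool(
  deltas=[
    [[0,0,2],[0,0,0]],
    [[0,0,2],[0,0,0]],
    [[0,0,1.5],[0,0,0]],
    [[0,0,1],[0,0,0]],
    [[0,0,0.8],[0,0,0]],
    [[0,0,0],[0,0,0]],
    [[0,0,0],[0,0,0]],
  ],
)

```text
clock: 13.5
position: [601.0, -346.7, 2.7]
ee_rot: [-0.031, 1.0, -0.0, 0.0]
contact_force: [-0.7, -0.1, 0.0]
gripper_width: 78.2
grasp_force: 0.0
```

Call:
drive_tool(
  deltas=[
    [[0,0,0.3],[0,0,0]],
    [[0,0,0.3],[0,0,0]],
    [[0,0,0],[0,0,0]],
  ],
)

```text
clock: 13.8
position: [600.3, -346.4, -4.1]
ee_rot: [-0.031, 1.0, 0.0, -0.0]
contact_force: [-0.3, 0.9, 0.8]
gripper_width: 77.6
grasp_force: 0.0
```

Call:
drive_tool(
  deltas=[
    [[0,0,0],[0,0,0]],
    [[0,0,0],[0,0,0]],
    [[0,0,0],[0,0,0]],
    [[0,0,0],[0,0,0]],
    [[0,0,0],[0,0,0]],
  ],
  claw=5.0,
)

```text
clock: 14.3
position: [601.0, -346.6, -3.3]
ee_rot: [-0.031, 1.0, -0.0, 0.001]
contact_force: [0.5, 0.7, 2.3]
gripper_width: 54.6
grasp_force: 66.6
```

Call:
drive_tool(
  deltas=[
    [[0,0,-1],[0,0,0]],
    [[0,0,-3],[0,0,0]],
    [[0,0,-4],[0,0,0]],
    [[0,0,-4],[0,0,5]],
    [[0,0,-4],[0,0,4.7]],
    [[0,0,-4],[0,0,0]],
    [[0,0,-4],[0,0,0]],
    [[0,0,0],[0,0,0]],
    [[0,0,0],[0,0,0]],
  ],
)

```text
clock: 15.2
position: [600.3, -346.2, 236.9]
ee_rot: [0.054, 0.999, 0.0, 0.001]
contact_force: [0.3, -1.5, -3.3]
gripper_width: 54.4
grasp_force: 66.2
```

```bash
python3 -c "
from h import *
go([-75,-55,235],83.9,True)
"
```

```text
t 15.2 pos [ 600.3 -346.2  236.9] crate [  64.  -327.3  236.9] heading 83.86 tilt 0.09 F [ 0.3 -1.5 -3.3] w 54.4 g 66.2
shift cm [13.92 27.22  0.19] turn z -0.04
```

Call:
drive_tool(
  deltas=[
    [[1.7,3.4,0],[0,0,0]],
    [[1.7,3.4,0],[0,0,0]],
    [[1.7,3.4,0],[0,0,0]],
    [[1.7,3.4,0],[0,0,0]],
    [[1.7,3.4,0],[0,0,0]],
    [[1.8,3.4,0],[0,0,0]],
    [[1.8,3.4,0],[0,0,0]],
    [[1.8,3.4,0],[0,0,0]],
    [[0,0,0],[0,0,0]],
    [[0,0,3.5],[0,0,0]],
    [[0,0,3.5],[0,0,0]],
    [[0,0,0],[0,0,0]],
  ],
)

```text
clock: 16.4
position: [486.1, -61.8, 160.1]
ee_rot: [0.054, 0.999, -0.001, -0.007]
contact_force: [-0.4, -0.3, -1.8]
gripper_width: 54.1
grasp_force: 66.0
```

```bash
python3 -c "
from h import *
go([-75,-55,9],83.9,True)
"
```

```text
t 16.4 pos [486.1 -61.8 160.1] crate [-79.9 -56.6 160.1] heading 83.79 tilt 0.86 F [-0.4 -0.3 -1.8] w 54.1 g 66.0
shift cm [-0.71  0.2  15.1 ] turn z -0.11
```

Call:
drive_tool(
  deltas=[
    [[0,0.1,3],[0,0,0]],
    [[0,0,3],[0,0,0]],
    [[0,0,3],[0,0,0]],
    [[0,0,2.5],[0,0,0]],
    [[0,0,1.5],[0,0,0]],
    [[0,0,0],[0,0,0]],
    [[0,0,0],[0,0,0]],
  ],
)

```text
clock: 17.1
position: [492.4, -60.5, 36.8]
ee_rot: [0.053, 0.999, -0.0, 0.0]
contact_force: [0.9, -0.0, -0.9]
gripper_width: 54.5
grasp_force: 66.1
```

```bash
python3 -c "
from h import *
go([-75,-55,9],83.9,True)
"
```

```text
t 17.1 pos [492.4 -60.5  36.8] crate [-73.7 -54.6  36.8] heading 83.89 tilt 0.04 F [ 0.9 -0.  -0.9] w 54.5 g 66.1
shift cm [ 0.13 -0.03  2.78] turn z -0.01
```

Call:
drive_tool(
  deltas=[
    [[0,0,1.5],[0,0,0]],
    [[0,0,1],[0,0,0]],
    [[0,0,0],[0,0,0]],
    [[-1,0,0],[0,0,0]],
    [[-1,0,0],[0,0,0]],
    [[-1,0,0],[0,0,0]],
    [[-0.6,0,0],[0,0,0]],
    [[0,0,0.1],[0,0,0]],
    [[0,0,0],[0,0,0]],
  ],
)

```text
clock: 18.0
position: [526.8, -64.2, 9.8]
ee_rot: [0.054, 0.999, -0.0, -0.001]
contact_force: [-0.2, -0.3, -1.2]
gripper_width: 54.7
grasp_force: 66.1
```

```bash
python3 -c "
from h import *
go([-38,-55,8],83.9,True)
"
```

```text
t 18.0 pos [526.8 -64.2   9.8] crate [-39.1 -54.6   9.8] heading 83.85 tilt 0.06 F [-0.2 -0.3 -1.2] w 54.7 g 66.1
shift cm [-0.11 -0.04  0.18] turn z -0.05
```

Call:
drive_tool(
  deltas=[
    [[0,0,0.2],[0,0,0]],
    [[0,0,0],[0,0,0]],
  ],
)

```text
clock: 18.2
position: [526.9, -64.1, 8.6]
ee_rot: [0.053, 0.999, -0.0, -0.0]
contact_force: [-1.8, 0.1, 2.4]
gripper_width: 54.7
grasp_force: 66.5
```

Call:
drive_tool(
  deltas=[
    [[0,0,0],[0,0,0]],
    [[0,0,0],[0,0,0]],
    [[0,0,-1],[0,0,0]],
    [[0,0,-2],[0,0,0]],
    [[0,0,-3],[0,0,0]],
    [[0,0,-2],[0,0,0]],
    [[3,0,0],[0,0,0]],
    [[3,0,0],[0,0,0]],
    [[3,0,0],[0,0,0]],
    [[0,0,0],[0,0,0]],
  ],
  claw=6.4,
)

```text
clock: 19.2
position: [433.7, -54.7, 88.5]
ee_rot: [0.053, 0.999, 0.0, -0.001]
contact_force: [0.3, -0.0, 0.2]
gripper_width: 63.9
grasp_force: 0.0
```

Call:
drive_tool(
  deltas=[
    [[0,0,0],[0,0,0]],
    [[0,0,0],[0,0,0]],
    [[0,0,2],[0,0,0]],
    [[0,0,2],[0,0,0]],
    [[0,0,1],[0,0,0]],
    [[0,0,0],[0,0,0]],
  ],
  claw=0,
)

```text
clock: 19.8
position: [437.4, -54.7, 36.8]
ee_rot: [0.054, 0.999, -0.0, -0.002]
contact_force: [0.8, 0.1, -0.0]
gripper_width: -0.0
grasp_force: 0.0
```

```bash
python3 -c "
from h import *
go([-130,-55,15],83.9,True)
d=get_image('scene'); crop(d,'s5',215,165,140,110,5)
"
```

```text
t 19.8 pos [437.4 -54.7  36.8] crate [-129.   -54.8   36.8] heading 83.86 tilt 0.19 F [ 0.8  0.1 -0. ] w -0.0 g 0.0
shift cm [ 0.09 -0.02  2.19] turn z -0.04
```

View pics/s5.png

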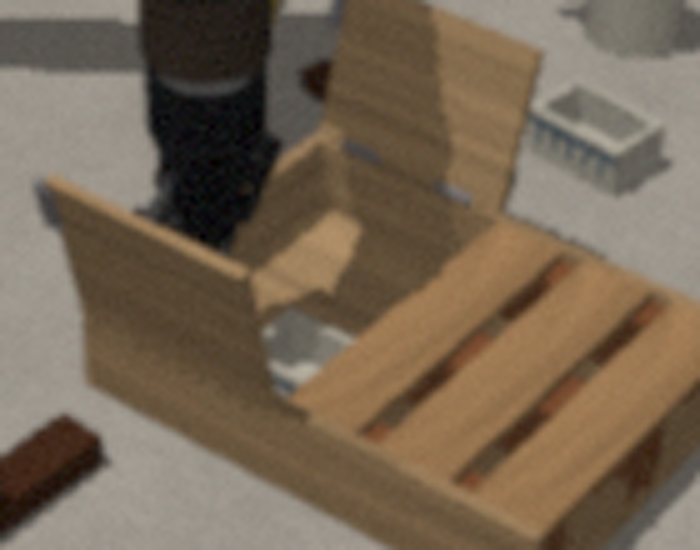

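The dish stands upright at the right lane's mouth (300,350), partly under the deck. The shut fingers are behind it. I tilt the tips forward and push.

Call:
drive_tool(
  deltas=[
    [[0,0,0.8],[0,-8.5,0]],
    [[0,0,0.8],[0,-8.5,0]],
    [[0,0,0],[0,-8.5,0]],
    [[0,0,0],[0,-8.5,0]],
    [[0,0,0],[0,0,0]],
    [[0,0,0],[0,0,0]],
  ],
)

```text
clock: 20.45
position: [463.8, -76.6, 70.8]
ee_rot: [0.064, 0.987, -0.039, 0.145]
contact_force: [-0.3, -0.4, 0.0]
gripper_width: -0.0
grasp_force: 0.0
```

```bash
python3 -c "
from h import *
go([-90,-55,22],83.9,True)
"
```

```text
t 20.45 pos [463.8 -76.6  70.8] crate [-100.4  -73.7   70.8] heading 82.08 tilt 17.26 F [-0.3 -0.4  0. ] w -0.0 g 0.0
shift cm [0.45 2.18 4.84] turn z -1.82
```

Call:
drive_tool(
  deltas=[
    [[0,0,0],[0,0,0]],
    [[0,0,0],[0,0,0]],
    [[0,0,0],[0,0,0]],
  ],
)

```text
clock: 20.75
position: [463.7, -75.7, 69.9]
ee_rot: [0.063, 0.987, -0.039, 0.144]
contact_force: [-0.4, 0.1, -0.1]
gripper_width: 0.0
grasp_force: 0.0
```

```bash
python3 -c "
from h import *
go([-90,-55,22],83.9,True); s=arm.read_state(); print(s['joints'].round(3))
print(R.from_quat(s['ee_rot']).as_matrix().round(3))
"
```

```text
t 20.75 pos [463.7 -75.7  69.9] crate [-100.6  -72.8   69.9] heading 82.22 tilt 17.17 F [-0.4  0.1 -0.1] w 0.0 g 0.0
shift cm [0.39 2.09 4.76] turn z -1.68
[ 0.182  0.156 -1.007  0.791 -0.204 -2.642]
[[-0.951  0.135  0.28 ]
 [ 0.113  0.989 -0.095]
 [-0.289 -0.059 -0.955]]
```

```bash
cat >> h.py <<'E'
def go2(target,tilt=0,head=90+YAW):
    "crate target; tool z tilted `tilt` deg towards crate +x; prints shift (cm) and turn (deg) in tool axes"
    y=np.array([np.cos(np.radians(head)),np.sin(np.radians(head)),0]); z0=np.array([0,0,-1.]); x=np.cross(y,z0)
    W=R.from_matrix(np.c_[x,y,z0])*R.from_euler("y",-tilt,degrees=True)
    st=arm.read_state(); r=R.from_quat(st["ee_rot"])
    print("t",st["clock"],"crate",w2c(st["position"]).round(1),"tilt",np.degrees(np.arccos(-r.as_matrix()[2,2])).round(1),"F",st["contact_force"].round(1),"w",round(st["gripper_width"],1),"j",st["joints"].round(2))
    print("shift",(r.inv().apply(c2w(target)-st["position"])/10).round(2),"turn",np.degrees((r.inv()*W).as_rotvec()).round(2))
E
python3 -c "
from h import *
go2([-115,-55,75],0)"
```

```text
t 20.75 crate [-100.6  -72.8   69.9] tilt 17.2 F [-0.4  0.1 -0.1] w 0.0 j [ 0.18  0.16 -1.01  0.79 -0.2  -2.64]
shift [ 1.25  1.7  -1.02] turn [-3.58 16.79 -1.18]
```

Call:
drive_tool(
  deltas=[
    [[0,0,-0.5],[-0.9,4.2,-0.3]],
    [[0,0,-0.5],[-0.9,4.2,-0.3]],
    [[0,0,0],[-0.9,4.2,-0.3]],
    [[0,0,0],[-0.9,4.2,-0.3]],
    [[0,0,0],[0,0,0]],
    [[0,0,0],[0,0,0]],
  ],
)

```text
clock: 21.35
position: [467.6, -89.3, 79.5]
ee_rot: [0.061, 0.997, -0.021, 0.035]
contact_force: [-0.4, 0.2, -0.1]
gripper_width: -0.1
grasp_force: 0.0
```

```bash
python3 -c "
from h import *
go2([-115,-55,75],0)"
```

```text
t 21.35 crate [-95.3 -85.9  79.5] tilt 4.7 F [-0.4  0.2 -0.1] w -0.1 j [ 0.19  0.24 -0.62  0.1  -0.66 -1.96]
shift [2.04 3.07 0.19] turn [-2.19  4.13 -0.89]
```

Call:
drive_tool(
  deltas=[
    [[0.6,1.5,0],[-1.1,2,-0.4]],
    [[0.8,1.5,0],[-1.1,2,-0.4]],
    [[0.5,0,0],[0,0,0]],
    [[0,0,0],[0,0,0]],
    [[0,0,0],[0,0,0]],
  ],
)

```text
clock: 21.85
position: [451.5, -57.8, 78.5]
ee_rot: [0.053, 0.999, -0.0, 0.001]
contact_force: [0.6, 0.8, -0.5]
gripper_width: -0.0
grasp_force: 0.0
```

```bash
python3 -c "
from h import *
go2([-110,-55,32],0)"
```

```text
t 21.85 crate [-114.6  -56.3   78.5] tilt 0.1 F [ 0.6  0.8 -0.5] w -0.0 j [ 0.23  0.25 -0.58  0.   -0.75 -1.91]
shift [-0.45  0.13  4.65] turn [-0.01  0.15 -0.03]
```

Call:
drive_tool(
  deltas=[
    [[0,0.1,2],[0,0,0]],
    [[0,0,2],[0,0,0]],
    [[0,0,1],[0,0,0]],
    [[0,0,0.5],[0,0,0]],
    [[0,0,0.3],[0,0,0]],
    [[0,0,0],[0,0,0]],
    [[0,0,0],[0,0,0]],
  ],
)

```text
clock: 22.55
position: [453.5, -56.2, 21.2]
ee_rot: [0.053, 0.999, 0.0, 0.002]
contact_force: [0.5, -0.3, 0.1]
gripper_width: 0.2
grasp_force: 0.0
```

Call:
drive_tool(
  deltas=[
    [[0,0,0.3],[0,0,0]],
    [[0,0,0.2],[0,0,0]],
    [[0,0,0],[0,0,0]],
  ],
)

```text
clock: 22.85
position: [452.8, -56.3, 15.5]
ee_rot: [0.054, 0.999, 0.0, 0.001]
contact_force: [0.2, 0.0, 0.3]
gripper_width: 0.0
grasp_force: 0.0
```

Call:
drive_tool(
  deltas=[
    [[-1,0,0],[0,0,0]],
    [[-1,0,0],[0,0,0]],
    [[-1,0,0],[0,0,0]],
    [[-1,0,0],[0,0,0]],
    [[-1,0,0],[0,0,0]],
    [[-1,0,0],[0,0,0]],
    [[-0.8,0,0],[0,0,0]],
    [[0,0,0],[0,0,0]],
  ],
)

```text
clock: 23.65
position: [522.5, -63.5, 15.9]
ee_rot: [0.053, 0.999, 0.0, 0.002]
contact_force: [-0.6, -0.3, 0.2]
gripper_width: -0.1
grasp_force: 0.0
```

```bash
python3 -c "
from h import *
go2([-35,-55,20],20)"
```

```text
t 23.65 crate [-43.5 -54.4  15.9] tilt 0.3 F [-0.6 -0.3  0.2] w -0.1 j [ 0.19  0.44 -0.47  0.   -0.65 -1.87]
shift [-0.85 -0.06 -0.41] turn [  0.05 -19.72  -0.04]
```

Call:
drive_tool(
  deltas=[
    [[0,0,-0.5],[0,-4,0]],
    [[0,0,0],[0,-4,0]],
    [[0,0,0],[0,-4,0]],
    [[0,0,0],[0,-4,0]],
    [[0,0,0],[0,0,0]],
    [[0,0,0],[0,0,0]],
  ],
)

```text
clock: 24.25
position: [523.1, -66.4, 26.9]
ee_rot: [0.054, 0.99, -0.006, 0.132]
contact_force: [0.8, 0.4, -0.1]
gripper_width: -0.2
grasp_force: 0.0
```

```bash
python3 -c "
from h import *
go2([-15,-55,22],22)"
```

```text
t 24.25 crate [-42.6 -57.2  26.9] tilt 15.2 F [ 0.8  0.4 -0.1] w -0.2 j [ 0.2   0.33 -0.82  0.45 -0.18 -2.31]
shift [-2.53  0.23  1.2 ] turn [ 0.1  -6.77 -0.14]
```

Call:
drive_tool(
  deltas=[
    [[-0.4,0.1,0.4],[0,0,0]],
    [[-0.4,0.1,0.4],[0,0,0]],
    [[-0.5,0,0.2],[0,0,0]],
    [[-0.4,0,0.1],[0,0,0]],
    [[0,0,0],[0,0,0]],
    [[0,0,0],[0,0,0]],
  ],
)

```text
clock: 24.85
position: [543.6, -66.7, 22.8]
ee_rot: [0.054, 0.99, -0.006, 0.133]
contact_force: [-12.8, -0.9, 23.1]
gripper_width: -0.0
grasp_force: 11.0
```

```bash
python3 -c "
from h import *
go2([-20,-55,20],15)"
```

```text
t 24.85 crate [-22.2 -55.4  22.8] tilt 15.4 F [-12.8  -0.9  23.1] w -0.0 j [ 0.2   0.37 -0.77  0.42 -0.19 -2.28]
shift [-0.13  0.04  0.33] turn [ 0.05  0.36 -0.18]
```

Call:
drive_tool(
  deltas=[
    [[0,0,-0.5],[0,0,0]],
    [[0,0,0],[0,0,0]],
  ],
)

```text
clock: 25.05
position: [543.3, -65.4, 26.2]
ee_rot: [0.053, 0.99, -0.005, 0.134]
contact_force: [1.3, 0.4, -1.1]
gripper_width: 0.2
grasp_force: 0.0
```

```bash
python3 -c "
from h import *
go2([-20,-55,20],15)
d=get_image('scene'); t=get_image('top'); 
A=cv2.resize(d['img'][185:260,245:320],None,fx=7,fy=7,interpolation=2); B=cv2.resize(t['img'][185:260,230:268],None,fx=7,fy=7,interpolation=2)
I=np.hstack([A,B]); I=np.clip(I.astype(float)*1.5,0,255).astype(np.uint8)
cv2.imwrite('pics/s6.png',I[:,:,::-1])"
```

```text
t 25.05 crate [-22.6 -54.1  26.2] tilt 15.4 F [ 1.3  0.4 -1.1] w 0.2 j [ 0.2   0.36 -0.76  0.38 -0.21 -2.25]
shift [-0.08 -0.1   0.66] turn [ 0.18  0.39 -0.11]
```

View pics/s6.png

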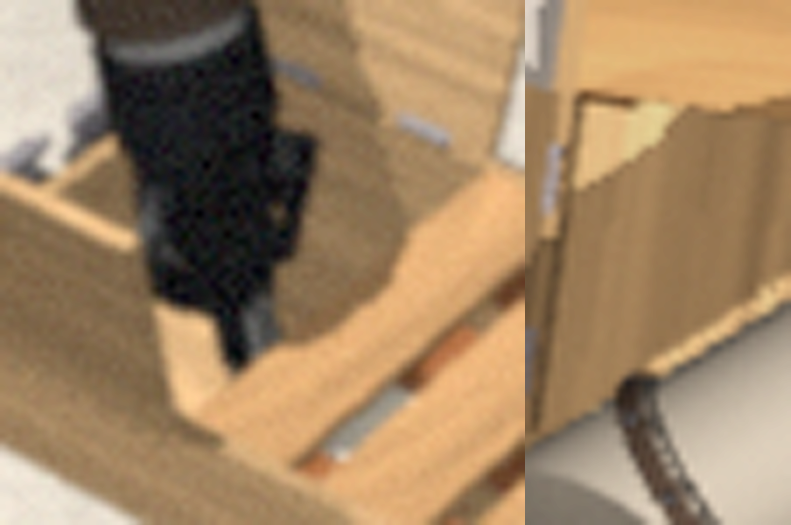

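The right dish is no longer in the bay. It shows white through the first slat gap at (360,430), and the fingers are at the deck's edge. Next I check how far in it is from the white pixels in the slat gaps.

```bash
python3 -c "
from h import *
for n in('scene','top'):
    t=get_image(n); h=cv2.cvtColor(t['img'],cv2.COLOR_RGB2HSV)
    q=proj(t,[c2w([x,-55,60]) for x in range(-15,170,6)])
    # sample along lane at three lateral offsets
    for y in(-75,-65,-55,-45,-35):
        q=proj(t,[c2w([x,y,50]) for x in range(0,160,4)]).round().astype(int)
        print(n,y,''.join('W' if h[v,u,1]<70 and h[v,u,2]>60 else ('g' if h[v,u,1]<110 else '.') for u,v in q))
"
```

```text
scene -75 .......WWWg...............g.............
scene -65 ......WWWW...............g..............
scene -55 ......gWWW..............................
scene -45 ......gWWgg.............................
scene -35 ......gWWW..............................
top -75 ..........WWWW..............ggg.........
top -65 ..........WWWWg.............ggg.........
top -55 ..........WWWW..............gggg........
top -45 ..........WWWWg.............ggg.........
top -35 ..........gWWWW...............g.........
```

Call:
drive_tool(
  deltas=[
    [[1.5,0,-0.3],[0,0,0]],
    [[0.5,0,0],[3,0,0]],
    [[0,0,0],[3,0,0]],
    [[0,0,0],[0,0,0]],
    [[0,0,0],[0,0,0]],
  ],
)

```text
clock: 25.75
position: [525.7, -68.5, 28.8]
ee_rot: [0.059, 0.989, -0.041, 0.126]
contact_force: [0.6, 0.6, -0.2]
gripper_width: 0.3
grasp_force: 0.0
```

```bash
python3 -c "
from h import *
go2([-20,-55,20],15)"
```

```text
t 25.75 crate [-39.8 -59.   28.8] tilt 15.2 F [ 0.6  0.6 -0.2] w 0.3 j [ 0.13  0.33 -0.91  0.91 -0.16 -2.72]
shift [-1.69  0.5   1.32] turn [-3.94 -0.29 -0.24]
```

Call:
drive_tool(
  deltas=[
    [[0,0,0],[4,0,0]],
    [[0,0,0],[3,-3,0]],
    [[0,0,0],[0,-4,0]],
    [[0,0,0],[0,-4,0]],
    [[0,0,0],[0,0,0]],
    [[0,0,0],[0,0,0]],
  ],
)

```text
clock: 26.35
position: [537.2, -79.1, 79.5]
ee_rot: [0.051, 0.98, -0.076, 0.178]
contact_force: [0.0, 0.2, -0.0]
gripper_width: -0.5
grasp_force: 0.0
```

```bash
python3 -c "
from h import *
go2([-38,-55,25],26)
print(R.from_quat(arm.read_state()['ee_rot']).as_matrix().round(3))"
```

```text
t 26.35 crate [-27.2 -68.4  79.5] tilt 22.3 F [ 0.   0.2 -0. ] w -0.5 j [-0.02  0.23 -0.97  1.47 -0.16 -3.09]
shift [2.92 2.02 4.48] turn [-7.39 -4.98  1.88]
[[-0.931  0.127  0.341]
 [ 0.072  0.983 -0.167]
 [-0.357 -0.131 -0.925]]
```

Call:
drive_tool(
  deltas=[
    [[0.6,0.4,0],[-3,4,1]],
    [[0.6,0.4,0],[-3,4,0.5]],
    [[0.6,0.4,0],[-3,1,0.5]],
    [[0,0,0],[0,0,0]],
    [[0,0,0],[0,0,0]],
    [[0,0,0],[0,0,0]],
  ],
)

```text
clock: 26.95
position: [548.9, -97.3, 89.4]
ee_rot: [0.057, 0.982, -0.062, 0.168]
contact_force: [-0.6, 0.6, -1.0]
gripper_width: 0.1
grasp_force: 0.0
```

```bash
python3 -c "
from h import *
go2([-50,-55,28],14)"
```

```text
t 26.95 crate [-13.6 -85.2  89.4] tilt 20.6 F [-0.6  0.6 -1. ] w 0.1 j [ 0.13  0.24 -0.85  0.82 -0.25 -2.59]
shift [5.46 3.53 4.21] turn [-6.08  5.67  0.21]
```

Call:
drive_tool(
  deltas=[
    [[1.5,1,0],[-2,2,0]],
    [[1.5,1,0],[-2,2,0]],
    [[1.5,1,0],[-2,1.5,0]],
    [[1,0.5,0],[0,0,0]],
    [[0,0,0],[0,0,0]],
    [[0,0,0],[0,0,0]],
  ],
)

```text
clock: 27.55
position: [503.7, -61.1, 72.9]
ee_rot: [0.052, 0.99, -0.011, 0.127]
contact_force: [0.4, -0.6, 0.0]
gripper_width: 0.0
grasp_force: 0.0
```

```bash
python3 -c "
from h import *
go2([-50,-55,28],14)"
```

```text
t 27.55 crate [-62.4 -54.   72.9] tilt 14.6 F [ 0.4 -0.6  0. ] w 0.0 j [ 0.25  0.23 -0.76  0.28 -0.36 -2.18]
shift [-0.07 -0.06  4.65] turn [-0.53  0.6   0.11]
```

Call:
drive_tool(
  deltas=[
    [[0,0,2],[-0.5,0.6,0]],
    [[0,0,2],[0,0,0]],
    [[0,0,0.6],[0,0,0]],
    [[0,0,0],[0,0,0]],
    [[0,0,0],[0,0,0]],
  ],
)

```text
clock: 28.05
position: [515.4, -62.1, 28.7]
ee_rot: [0.052, 0.991, -0.006, 0.122]
contact_force: [-0.4, 0.3, 0.4]
gripper_width: -0.2
grasp_force: 0.0
```

```bash
python3 -c "
from h import *
go2([-23,-55,28],14)"
```

```text
t 28.05 crate [-50.7 -53.8  28.7] tilt 14.0 F [-0.4  0.3  0.4] w -0.2 j [ 0.23  0.33 -0.79  0.35 -0.23 -2.23]
shift [-2.67 -0.12  0.74] turn [0.02 0.05 0.05]
```

Call:
drive_tool(
  deltas=[
    [[-2.7,-0.1,0.7],[0,0,0]],
    [[0,0,0],[0,0,0]],
    [[0,0,0],[0,0,0]],
  ],
)

```text
clock: 28.35
position: [543.5, -65.5, 28.9]
ee_rot: [0.052, 0.991, -0.006, 0.123]
contact_force: [-0.2, -0.6, -0.6]
gripper_width: -0.3
grasp_force: 0.0
```

```bash
python3 -c "
from h import *
go2([-19,-55,28],14)"
```

```text
t 28.35 crate [-22.4 -54.2  28.9] tilt 14.1 F [-0.2 -0.6 -0.6] w -0.3 j [ 0.21  0.36 -0.7   0.28 -0.28 -2.15]
shift [-0.31 -0.08  0.17] turn [0.08 0.15 0.04]
```

Call:
drive_tool(
  deltas=[
    [[0,0,0],[0,-3,0]],
    [[-0.4,0,0.1],[0,-2,0]],
    [[-0.4,0,0.1],[0,0,0]],
    [[0,0,0],[0,0,0]],
  ],
)

```text
clock: 28.75
position: [545.2, -71.9, 36.7]
ee_rot: [0.053, 0.988, -0.007, 0.146]
contact_force: [-23.3, 7.7, 11.1]
gripper_width: 0.1
grasp_force: 12.1
```

```bash
python3 -c "
from h import *
go2([-15,-55,28],20)"
```

```text
t 28.75 crate [-20.  -60.4  36.7] tilt 16.8 F [-23.3   7.7  11.1] w 0.1 j [ 0.18  0.34 -0.78  0.46 -0.18 -2.3 ]
shift [-0.23  0.54  0.98] turn [ 0.09 -3.16 -0.08]
```

Call:
drive_tool(
  deltas=[
    [[1.5,0,-0.3],[0,3,0]],
    [[1.5,0.3,-1],[0,4,0]],
    [[1,0,-3],[0,5,0]],
    [[0,0,-4],[0,5,0]],
    [[0,0,-4],[0,0,0]],
    [[0,0,-4],[0,0,0]],
    [[0,0,-4],[0,0,0]],
    [[0,0,0],[0,0,0]],
    [[0,0,0],[0,0,0]],
  ],
  claw=7.8,
)

```text
clock: 29.65
position: [503.1, -61.2, 232.4]
ee_rot: [0.051, 0.999, 0.006, 0.01]
contact_force: [-0.6, 0.4, -0.6]
gripper_width: 77.9
grasp_force: 0.0
```

```bash
python3 -c "
from h import *
d=get_image('top')
hsv=cv2.cvtColor(d['img'],cv2.COLOR_RGB2HSV); k=(hsv[...,1]<15).astype(np.uint8); m=np.zeros_like(k); m[165:240,145:212]=k[165:240,145:212]
for c in cv2.findContours(m,0,2)[0]:
    if cv2.contourArea(c)<150: continue
    r=cv2.minAreaRect(ray(d,c[:,0],30)[:,:2].astype(np.float32)); b=cv2.boxPoints(r); e=max(b[1]-b[0],b[2]-b[1],key=np.linalg.norm); print(r,np.degrees(np.arctan2(e[1],e[0]))%180)
go2([-90,0,250],0)
go([553.5,292.5,230],76.3)
"
```

```text
((553.1231079101562, 291.9471740722656), (61.20134735107422, 83.7816162109375), 74.6773910522461) 164.67738
t 29.7 crate [-63.8 -54.7 230.8] tilt 1.1 F [-0.3 -0.5 -0.2] w 77.9 j [ 0.2   0.16 -0.25 -0.01 -1.15 -1.87]
shift [ 2.56  5.5  -1.89] turn [0.64 0.9  0.24]
t 29.7 pos [502.2 -61.6 230.8] crate [-63.8 -54.7 230.8] heading 84.15 tilt 1.1 F [-0.3 -0.5 -0.2] w 77.9 g 0.0
shift cm [-1.48 35.74  0.51] turn z 7.85
```

Call:
drive_tool(
  deltas=[
    [[-0.1,4,0],[0.6,0.9,0]],
    [[-0.1,4,0],[0,0,0]],
    [[-0.1,4,0],[0,0,0]],
    [[-0.1,4,0],[0,0,0]],
    [[-0.1,4,0],[0,0,0]],
    [[-0.2,4,0],[0,0,0]],
    [[-0.2,4,0],[0,0,0]],
    [[-0.2,4,0],[0,0,0]],
    [[-0.2,3.5,0],[0,0,0]],
    [[0,0,0],[0,0,8.3]],
    [[0,0,0],[0,0,0]],
    [[0,0,0],[0,0,0]],
  ],
)

```text
clock: 30.9
position: [551.2, 289.0, 228.6]
ee_rot: [0.122, 0.993, -0.002, -0.002]
contact_force: [-0.0, -0.3, 0.2]
gripper_width: 77.8
grasp_force: 0.0
```

```bash
python3 -c "
from h import *
go([553.3,292.6,-4],75.5)
"
```

```text
t 30.9 pos [551.2 289.  228.6] crate [-52.4 299.2 228.6] heading 75.97 tilt 0.29 F [-0.  -0.3  0.2] w 77.8 g 0.0
shift cm [-0.19  0.49 23.26] turn z 0.47
```

Call:
drive_tool(
  deltas=[
    [[-0.2,0.4,3.5],[0,0,0.5]],
    [[0,0,3.5],[0,0,0]],
    [[0,0,3.5],[0,0,0]],
    [[0,0,3.5],[0,0,0]],
    [[0,0,3],[0,0,0]],
    [[0,0,1.5],[0,0,0]],
    [[0,0,0],[0,0,0]],
    [[0,0,0],[0,0,0]],
  ],
)

```text
clock: 31.7
position: [554.9, 291.7, 45.4]
ee_rot: [0.128, 0.992, -0.001, -0.001]
contact_force: [0.1, 0.9, 0.2]
gripper_width: 78.0
grasp_force: 0.0
```

```bash
python3 -c "
from h import *
go([553.3,292.6,-4],75.5)
"
```

```text
t 31.7 pos [554.9 291.7  45.4] crate [-49.  302.2  45.4] heading 75.33 tilt 0.15 F [0.1 0.9 0.2] w 78.0 g 0.0
shift cm [0.17 0.06 4.94] turn z -0.17
```

Call:
drive_tool(
  deltas=[
    [[0.1,0,1.5],[0,0,0]],
    [[0,0,1.5],[0,0,0]],
    [[0,0,1.3],[0,0,0]],
    [[0,0,0.6],[0,0,0]],
    [[0,0,0],[0,0,0]],
    [[0,0,0],[0,0,0]],
  ],
)

```text
clock: 32.3
position: [553.9, 292.6, -3.5]
ee_rot: [0.128, 0.992, -0.001, -0.0]
contact_force: [0.8, 0.4, 0.9]
gripper_width: 77.9
grasp_force: 0.0
```

Call:
drive_tool(
  deltas=[
    [[0,0,0],[0,0,0]],
    [[0,0,0],[0,0,0]],
    [[0,0,0],[0,0,0]],
    [[0,0,0],[0,0,0]],
    [[0,0,0],[0,0,0]],
  ],
  claw=5.0,
)

```text
clock: 32.8
position: [554.1, 292.9, -3.0]
ee_rot: [0.128, 0.992, -0.001, 0.0]
contact_force: [-1.4, -0.3, 5.3]
gripper_width: 54.6
grasp_force: 66.6
```

Call:
drive_tool(
  deltas=[
    [[0,0,-1],[0,0,0]],
    [[0,0,-3],[0,0,0]],
    [[0,0,-4],[0,0,0]],
    [[0,0,-4],[0,0,-4]],
    [[0,0,-4],[0,0,-4.5]],
    [[0,0,-4],[0,0,0]],
    [[0,0,-4],[0,0,0]],
    [[0,0,0],[0,0,0]],
    [[0,0,0],[0,0,0]],
  ],
)

```text
clock: 33.7
position: [553.3, 292.8, 236.3]
ee_rot: [0.054, 0.999, -0.001, -0.001]
contact_force: [0.6, 0.4, -3.3]
gripper_width: 54.2
grasp_force: 65.9
```

```bash
python3 -c "
from h import *
go2([-76,55,238],0)
"
```

```text
t 33.7 crate [-50.7 303.2 236.3] tilt 0.1 F [ 0.6  0.4 -3.3] w 54.2 j [ 0.74  0.37  0.06 -0.   -1.26 -2.42]
shift [  2.47 -24.82  -0.13] turn [-0.07 -0.11 -0.14]
```

Call:
drive_tool(
  deltas=[
    [[0.4,-4,0],[0,0,0]],
    [[0.4,-4,0],[0,0,0]],
    [[0.4,-4,0],[0,0,0]],
    [[0.4,-4,0],[0,0,0]],
    [[0.4,-4,0],[0,0,0]],
    [[0.4,-4,0],[0,0,0]],
    [[0,-0.8,0],[0,0,0]],
    [[0,0,0],[0,0,0]],
    [[0,0,3.5],[0,0,0]],
    [[0,0,3.5],[0,0,0]],
    [[0,0,0],[0,0,0]],
    [[0,0,0],[0,0,0]],
  ],
)

```text
clock: 34.9
position: [503.3, 49.4, 166.2]
ee_rot: [0.053, 0.999, -0.002, -0.002]
contact_force: [1.5, -0.3, -1.2]
gripper_width: 54.4
grasp_force: 65.7
```

Call:
drive_tool(
  deltas=[
    [[0,0,3],[0,0,0]],
    [[0,0,3],[0,0,0]],
    [[0,0,3],[0,0,0]],
    [[0,0,2.5],[0,0,0]],
    [[0,0,1],[0,0,0]],
    [[0,0,0],[0,0,0]],
    [[0,0,0],[0,0,0]],
  ],
)

```text
clock: 35.6
position: [504.5, 49.3, 43.2]
ee_rot: [0.054, 0.999, -0.001, 0.001]
contact_force: [0.7, 0.2, -1.8]
gripper_width: 54.3
grasp_force: 65.8
```

```bash
python3 -c "
from h import *
go2([-76,55,10],0)
"
```

```text
t 35.6 crate [-73.3  55.8  43.2] tilt 0.1 F [ 0.7  0.2 -1.8] w 54.3 j [ 0.42  0.38 -0.49  0.   -0.7  -2.1 ]
shift [ 0.27 -0.07  3.32] turn [-0.08  0.09 -0.06]
```

Call:
drive_tool(
  deltas=[
    [[0,0,1.8],[0,0,0]],
    [[0,0,1.4],[0,0,0]],
    [[0,0,0],[0,0,0]],
    [[-1,0,0],[0,0,0]],
    [[-1,0,0],[0,0,0]],
    [[-0.8,0,0],[0,0,0]],
    [[0,0,0.2],[0,0,0]],
    [[0,0,0],[0,0,0]],
  ],
)

```text
clock: 36.4
position: [533.4, 45.8, 9.0]
ee_rot: [0.054, 0.999, -0.001, 0.002]
contact_force: [2.4, -0.4, 3.5]
gripper_width: 54.3
grasp_force: 66.3
```

Call:
drive_tool(
  deltas=[
    [[0,0,0],[0,0,0]],
    [[0,0,0],[0,0,0]],
    [[0,0,-1],[0,0,0]],
    [[0,0,-2],[0,0,0]],
    [[0,0,-3],[0,0,0]],
    [[0,0,-1.5],[0,0,0]],
    [[3,0,0],[0,0,0]],
    [[3,0,0],[0,0,0]],
    [[2.5,0,0],[0,0,0]],
    [[0,0,0],[0,0,0]],
  ],
  claw=6.4,
)

```text
clock: 37.4
position: [442.7, 54.1, 83.0]
ee_rot: [0.054, 0.999, -0.001, -0.002]
contact_force: [0.7, -0.2, -0.4]
gripper_width: 63.8
grasp_force: 0.0
```

Call:
drive_tool(
  deltas=[
    [[0,0,0],[0,0,0]],
    [[0,0,0],[0,0,0]],
    [[0,0,2],[0,0,0]],
    [[0,0,2.5],[0,0,0]],
    [[0,0,2],[0,0,0]],
    [[0,0,0],[0,0,0]],
    [[0,0,0],[0,0,0]],
  ],
  claw=0,
)

```text
clock: 38.1
position: [446.8, 54.6, 17.6]
ee_rot: [0.054, 0.999, -0.002, -0.001]
contact_force: [0.8, 0.5, -0.1]
gripper_width: 0.2
grasp_force: 0.0
```

```bash
python3 -c "
from h import *
go2([-32,55,20],0)
"
```

```text
t 38.1 crate [-131.3   54.9   17.6] tilt 0.2 F [ 0.8  0.5 -0.1] w 0.2 j [ 0.49  0.35 -0.65  0.   -0.58 -2.17]
shift [-9.93  0.03 -0.26] turn [-0.18 -0.11 -0.12]
```

Call:
drive_tool(
  deltas=[
    [[-1,0,0],[0,0,0]],
    [[-2,0,0],[0,0,0]],
    [[-3.3,0,0],[0,0,0]],
    [[-3.4,0,0],[0,0,0]],
    [[0,0,0],[0,0,0]],
    [[0,0,0],[0,0,0]],
    [[1,0,0],[0,0,0]],
  ],
)

```text
clock: 38.8
position: [532.7, 45.3, 17.9]
ee_rot: [0.054, 0.999, -0.001, -0.0]
contact_force: [-0.2, 1.0, 0.0]
gripper_width: -0.1
grasp_force: 0.0
```

```bash
python3 -c "
from h import *
go2([-50,55,28],14)
for n in('scene','top'):
    t=get_image(n); h=cv2.cvtColor(t['img'],cv2.COLOR_RGB2HSV)
    for y in(-75,-55,-35,35,45,55,65,75):
        q=proj(t,[c2w([x,y,50]) for x in range(0,160,4)]).round().astype(int)
        print(n,y,''.join('W' if h[v,u,1]<70 and h[v,u,2]>60 else ('g' if h[v,u,1]<110 else '.') for u,v in q))
"
```

```text
t 38.8 crate [-44.9  54.8  17.9] tilt 0.1 F [-0.2  1.   0. ] w -0.1 j [ 0.39  0.45 -0.45  0.   -0.67 -2.07]
shift [ 0.51  0.02 -1.01] turn [ -0.13 -14.01  -0.12]
scene -75 ......gWWWg...............g.............
scene -55 ......gWWW.............g................
scene -35 ......ggWW..............................
scene 35 ......gWWWg.............gg..............
scene 45 ......gWWWg.............ggg.............
scene 55 .......WWWg.............................
scene 65 ......gWWWg.............................
scene 75 .......WWWg.............................
top -75 ..........WWWW..............ggg.........
top -55 ..........WWWW..............gggg........
top -35 ..........gWWWW.........................
top 35 gggg......gWWWg.........................
top 45 gggggg....WWWWg.........................
top 55 gggggggg..WWWWW.............ggg.........
top 65 gggggggg..gWWWg..............g..........
top 75 ggggggggg.gWWWg.............ggg.........
```

Call:
drive_tool(
  deltas=[
    [[0.3,0,-0.9],[0,-3.5,0]],
    [[0.2,0,0],[0,-3.5,0]],
    [[0,0,0],[0,-3.5,0]],
    [[0,0,0],[0,-3.5,0]],
    [[0,0,0],[0,0,0]],
    [[0,0,0],[0,0,0]],
  ],
)

```text
clock: 39.5
position: [529.8, 41.3, 28.0]
ee_rot: [0.055, 0.992, -0.011, 0.114]
contact_force: [1.0, 0.6, -0.2]
gripper_width: 0.1
grasp_force: 0.0
```

```bash
python3 -c "
from h import *
go2([-21,55,28],14)"
```

```text
t 39.5 crate [-47.3  50.6  28. ] tilt 13.2 F [ 1.   0.6 -0.2] w 0.1 j [ 0.43  0.35 -0.79  0.48 -0.27 -2.56]
shift [-2.56  0.46  0.6 ] turn [-0.63 -0.84 -0.2 ]
```

Call:
drive_tool(
  deltas=[
    [[-1,0.4,0.2],[-0.6,-0.8,0]],
    [[-1.6,0,0.4],[0,0,0]],
    [[0,0,0],[0,0,0]],
    [[0,0,0],[0,0,0]],
  ],
)

```text
clock: 39.9
position: [557.6, 42.2, 27.1]
ee_rot: [0.055, 0.991, -0.007, 0.121]
contact_force: [-1.7, 0.1, -1.3]
gripper_width: 0.2
grasp_force: 1.0
```

```bash
python3 -c "
from h import *
go2([-18,55,28],14)"
```

```text
t 39.9 crate [-19.8  54.4  27.1] tilt 13.9 F [-1.7  0.1 -1.3] w 0.2 j [ 0.41  0.38 -0.72  0.45 -0.28 -2.51]
shift [-0.2   0.06 -0.04] turn [-0.11 -0.12 -0.27]
```

Call:
drive_tool(
  deltas=[
    [[1.5,0,-0.3],[0,3,0]],
    [[1.5,0,-1],[0,4,0]],
    [[1,0,-3],[0,4,0]],
    [[0,0,-4],[0,3,0]],
    [[0,0,-4],[0,0,0]],
    [[0,0,-4],[0,0,0]],
    [[0,0,-4],[0,0,0]],
    [[0,0,0],[0,0,0]],
    [[0,0,0],[0,0,0]],
  ],
  claw=5.5,
)

```text
clock: 40.8
position: [511.6, 48.7, 224.1]
ee_rot: [0.055, 0.998, 0.002, 0.002]
contact_force: [-0.1, -0.7, -1.0]
gripper_width: 55.2
grasp_force: 0.0
```

```bash
python3 -c "
from h import *
go([402.9,-270.9,230],80.6); go2([0,0,0],0)
d=get_image('top')
hsv=cv2.cvtColor(d['img'],cv2.COLOR_RGB2HSV); k=((hsv[...,1]>130)&(hsv[...,2]<110)&(hsv[...,0]<20)).astype(np.uint8); m=np.zeros_like(k); m[235:275,310:395]=k[235:275,310:395]
c=max(cv2.findContours(m,0,2)[0],key=cv2.contourArea)
r=cv2.minAreaRect(ray(d,c[:,0],24)[:,:2].astype(np.float32)); print(r)
"
```

```text
t 40.8 pos [511.6  48.7 224.1] crate [-66.3  56.  224.1] heading 83.73 tilt 0.28 F [-0.1 -0.7 -1. ] w 55.2 g 0.0
shift cm [  7.31 -32.96  -0.73] turn z 3.13
t 40.8 crate [-66.3  56.  224.1] tilt 0.3 F [-0.1 -0.7 -1. ] w 55.2 j [ 0.41  0.18 -0.24 -0.   -1.15 -2.09]
shift [-6.56 -5.66 22.41] turn [ 0.2   0.2  -0.17]
((404.99981689453125, -269.3015441894531), (197.37464904785156, 31.847078323364258), 80.57136535644531)
```

Call:
drive_tool(
  deltas=[
    [[0.8,-3.7,0],[0,0,0]],
    [[0.8,-3.7,0],[0,0,0]],
    [[0.8,-3.7,0],[0,0,0]],
    [[0.8,-3.7,0],[0,0,0]],
    [[0.8,-3.7,0],[0,0,0]],
    [[0.8,-3.7,0],[0,0,0]],
    [[0.8,-3.7,0],[0,0,0]],
    [[0.8,-3.7,0],[0,0,0]],
    [[0.8,-3.4,0],[0,0,0]],
    [[0,0,0],[0,0,3.1]],
    [[0,0,0],[0,0,0]],
    [[0,0,0],[0,0,0]],
  ],
)

```text
clock: 42.05
position: [402.4, -272.1, 221.6]
ee_rot: [0.081, 0.997, 0.0, -0.001]
contact_force: [0.2, 1.0, -0.1]
gripper_width: 55.0
grasp_force: 0.0
```

```bash
python3 -c "
from h import *
go([403.5,-270.5,6.5],80.6)
"
```

```text
t 42.05 pos [ 402.4 -272.1  221.6] crate [-140.7 -274.6  221.6] heading 80.68 tilt 0.12 F [ 0.2  1.  -0.1] w 55.0 g 0.0
shift cm [-0.13  0.16 21.51] turn z 0.08
```

Call:
drive_tool(
  deltas=[
    [[-0.1,0.1,4],[0,0,0]],
    [[0,0,4],[0,0,0]],
    [[0,0,4],[0,0,0]],
    [[0,0,4],[0,0,0]],
    [[0,0,3],[0,0,0]],
    [[0,0,1.2],[0,0,0]],
    [[0,0,0.7],[0,0,0]],
    [[0,0,0.5],[0,0,0]],
    [[0,0,0],[0,0,0]],
    [[0,0,0],[0,0,0]],
  ],
)

```text
clock: 43.05
position: [404.4, -271.6, 9.4]
ee_rot: [0.081, 0.997, -0.0, 0.001]
contact_force: [0.9, -0.2, 0.6]
gripper_width: 55.3
grasp_force: 0.0
```

Call:
drive_tool(
  deltas=[
    [[0,0,0],[0,0,0]],
    [[0,0,0],[0,0,0]],
    [[0,0,0],[0,0,0]],
    [[0,0,0],[0,0,0]],
    [[0,0,0],[0,0,0]],
  ],
  claw=2.5,
)

```text
clock: 43.55
position: [404.3, -271.7, 9.8]
ee_rot: [0.082, 0.997, -0.0, 0.001]
contact_force: [-0.5, 0.9, 6.1]
gripper_width: 34.2
grasp_force: 60.8
```

Call:
drive_tool(
  deltas=[
    [[0,0,-1],[0,0,0]],
    [[0,0,-4],[0,0,0]],
    [[0,0,-4],[0,0,0]],
    [[0,0,-4],[0,0,0]],
    [[0,0,-4],[0,0,0]],
    [[0,0,-4],[0,0,0]],
    [[0,0,-2],[0,0,-3.3]],
    [[0,0,0],[0,0,0]],
    [[0,0,0],[0,0,0]],
  ],
)

```text
clock: 44.45
position: [402.6, -270.8, 237.6]
ee_rot: [0.054, 0.999, 0.001, -0.001]
contact_force: [-0.2, 0.2, -2.5]
gripper_width: 34.1
grasp_force: 61.1
```

```bash
python3 -c "
from h import *
go2([-62,0,235],0)
"
```

```text
t 44.45 crate [-140.7 -273.3  237.6] tilt 0.1 F [-0.2  0.2 -2.5] w 34.1 j [-0.26  0.12 -0.27 -0.   -1.18 -1.42]
shift [-7.83 27.34  0.28] turn [ 0.09 -0.1  -0.08]
```

Call:
drive_tool(
  deltas=[
    [[-1,3.5,0],[0,0,0]],
    [[-1,3.5,0],[0,0,0]],
    [[-1,3.5,0],[0,0,0]],
    [[-1,3.5,0],[0,0,0]],
    [[-1,3.5,0],[0,0,0]],
    [[-1,3.4,0],[0,0,0]],
    [[-1,3.4,0],[0,0,0]],
    [[-0.8,3,0],[0,0,0]],
    [[0,0,0],[0,0,0]],
    [[0,0,0],[0,0,0]],
  ],
)

```text
clock: 45.45
position: [508.8, -7.9, 236.0]
ee_rot: [0.053, 0.999, -0.001, -0.003]
contact_force: [-0.7, -0.4, -1.8]
gripper_width: 34.3
grasp_force: 61.3
```

```bash
python3 -c "
from h import *
go2([-62,0,60],0)
"
```

```text
t 45.45 crate [-63.   -0.6 236. ] tilt 0.3 F [-0.7 -0.4 -1.8] w 34.3 j [ 0.3   0.17 -0.22 -0.   -1.19 -1.98]
shift [-0.2   0.09 17.6 ] turn [-0.09 -0.33  0.05]
```

Call:
drive_tool(
  deltas=[
    [[0,0.1,3.5],[0,0,0]],
    [[0,0,3.5],[0,0,0]],
    [[0,0,3.5],[0,0,0]],
    [[0,0,3.5],[0,0,0]],
    [[0,0,3],[0,0,0]],
    [[0,0,0.6],[0,0,0]],
    [[0,0,0],[0,0,0]],
    [[0,0,0],[0,0,0]],
  ],
)

```text
clock: 46.25
position: [511.3, -7.6, 63.9]
ee_rot: [0.053, 0.999, 0.0, 0.001]
contact_force: [0.6, 0.8, -3.7]
gripper_width: 34.3
grasp_force: 61.3
```

Call:
drive_tool(
  deltas=[
    [[0,0,1.5],[0,0,0]],
    [[0,0,1.5],[0,0,0]],
    [[0,0,0.5],[0,0,0]],
    [[0,0,0],[0,0,0]],
    [[0,0,0],[0,0,0]],
  ],
)

```text
clock: 46.75
position: [511.2, -7.1, 28.9]
ee_rot: [0.053, 0.999, 0.0, 0.001]
contact_force: [-0.3, 0.3, -1.8]
gripper_width: 34.2
grasp_force: 61.3
```

```bash
python3 -c "
from h import *
go2([-33,0,21.5],0)
"
```

```text
t 46.75 crate [-60.7   0.4  28.9] tilt 0.1 F [-0.3  0.3 -1.8] w 34.2 j [ 0.3   0.4  -0.49  0.   -0.67 -1.98]
shift [-2.77 -0.05  0.74] turn [0.04 0.12 0.04]
```

Lower to just above the floor and slide forward gently until contact.

Call:
drive_tool(
  deltas=[
    [[0,0,0.5],[0,0,0]],
    [[-0.8,0,0],[0,0,0]],
    [[-0.8,0,0],[0,0,0]],
    [[-0.6,0,0],[0,0,0]],
    [[0,0,0],[0,0,0]],
    [[0,0,0],[0,0,0]],
  ],
)

```text
clock: 47.35
position: [532.0, -9.7, 22.4]
ee_rot: [0.053, 0.999, -0.0, -0.0]
contact_force: [-0.2, -1.1, -2.6]
gripper_width: 34.4
grasp_force: 61.3
```

Call:
drive_tool(
  deltas=[
    [[-0.3,0,0],[0,0,0]],
    [[0,0,0],[0,0,0]],
  ],
)

```text
clock: 47.55
position: [535.3, -10.0, 22.7]
ee_rot: [0.053, 0.999, -0.0, 0.0]
contact_force: [-0.2, -0.3, -1.6]
gripper_width: 34.1
grasp_force: 61.3
```

Call:
drive_tool(
  deltas=[
    [[-0.3,0,0],[0,0,0]],
    [[0,0,0],[0,0,0]],
  ],
)

```text
clock: 47.75
position: [538.0, -10.3, 22.6]
ee_rot: [0.053, 0.999, -0.0, -0.0]
contact_force: [0.1, -0.1, -2.6]
gripper_width: 34.5
grasp_force: 61.3
```

```bash
python3 -c "
from h import *
go2([-33,0,21.5],0)
"
```

```text
t 47.75 crate [-33.7   0.1  22.6] tilt 0.0 F [ 0.1 -0.1 -2.6] w 34.5 j [ 0.28  0.45 -0.43 -0.   -0.69 -1.96]
shift [-0.07 -0.01  0.11] turn [-0.01 -0.03  0.02]
```

Call:
drive_tool(
  deltas=[
    [[-0.2,0,0],[0,0,0]],
    [[0,0,0],[0,0,0]],
  ],
)

```text
clock: 47.95
position: [538.7, -10.6, 22.3]
ee_rot: [0.054, 0.999, -0.0, -0.002]
contact_force: [-4.1, 1.5, -1.8]
gripper_width: 34.1
grasp_force: 61.5
```

Call:
drive_tool(
  deltas=[
    [[-0.2,0,0],[0,0,0]],
    [[0,0,0],[0,0,0]],
  ],
)

```text
clock: 48.15
position: [539.0, -10.8, 22.0]
ee_rot: [0.054, 0.999, -0.0, -0.003]
contact_force: [-6.0, 2.9, 1.6]
gripper_width: 34.5
grasp_force: 61.8
```

Call:
drive_tool(
  deltas=[
    [[0.1,0,0.1],[0,0,0]],
    [[0,0,0],[0,0,0]],
  ],
)

```text
clock: 48.35
position: [539.0, -10.8, 21.9]
ee_rot: [0.054, 0.999, -0.0, -0.002]
contact_force: [-6.4, 1.8, 4.5]
gripper_width: 34.5
grasp_force: 62.2
```

Call:
drive_tool(
  deltas=[
    [[0,0,0],[0,0,0]],
    [[0,0,0],[0,0,0]],
    [[0,0,0],[0,0,0]],
    [[0,0,-1.5],[0,0,0]],
    [[0,0,-3],[0,0,0]],
    [[0,0,-4],[0,0,0]],
    [[0,0,-4],[0,0,0]],
    [[0,0,-4],[0,0,0]],
    [[0,0,-4],[0,0,0]],
    [[0,0,-2],[0,0,0]],
    [[0,0,0],[0,0,0]],
  ],
  claw=5.0,
)

```text
clock: 49.45
position: [543.6, -10.4, 251.1]
ee_rot: [0.053, 0.999, 0.001, 0.005]
contact_force: [-0.2, 1.0, 0.1]
gripper_width: 49.9
grasp_force: 0.0
```

Call:
drive_tool(
  deltas=[
    [[0.8,3.5,0],[0,0,0]],
    [[0.8,3.5,0],[0,0,0]],
    [[0.8,3.5,0],[0,0,0]],
    [[0.8,3.5,0],[0,0,0]],
    [[0.8,3.5,0],[0,0,0]],
    [[0.8,3.5,0],[0,0,0]],
    [[0.8,2,0],[0,0,0]],
    [[0,0,0],[0,0,0]],
    [[0,0,0],[0,0,0]],
  ],
  claw=0,
)

```text
clock: 50.35
position: [509.4, 224.1, 245.6]
ee_rot: [0.053, 0.999, -0.001, -0.001]
contact_force: [0.4, -0.3, -0.1]
gripper_width: -0.0
grasp_force: 0.0
```

```bash
python3 -c "
from h import *
go2([-95,205,150],0)
d=get_image('top')
hsv=cv2.cvtColor(d['img'],cv2.COLOR_RGB2HSV); k=((hsv[...,1]>130)&(hsv[...,2]<110)&(hsv[...,0]<20)).astype(np.uint8); m=np.zeros_like(k); m[188:235,232:312]=k[188:235,232:312]
c=max(cv2.findContours(m,0,2)[0],key=cv2.contourArea)
r=cv2.minAreaRect(ray(d,c[:,0],30)[:,:2].astype(np.float32)); print(r, w2c([*r[0],0]))
A=cv2.resize(d['img'][170:270,205:335],None,fx=6,fy=6,interpolation=2); cv2.imwrite('pics/t7.png',np.clip(A[:,:,::-1]*1.3,0,255).astype(np.uint8))
"
```

```text
t 50.35 crate [-87.1 230.2 245.6] tilt 0.1 F [ 0.4 -0.3 -0.1] w -0.0 j [ 0.71  0.24 -0.1  -0.   -1.23 -2.38]
shift [ 0.78 -2.5   9.56] turn [-0.07 -0.09  0.08]
((539.2899169921875, -11.936233520507812), (230.1138153076172, 39.7000617980957), 83.42959594726562) [-32.24701195  -1.37069324   0.        ]
```

View pics/t7.png

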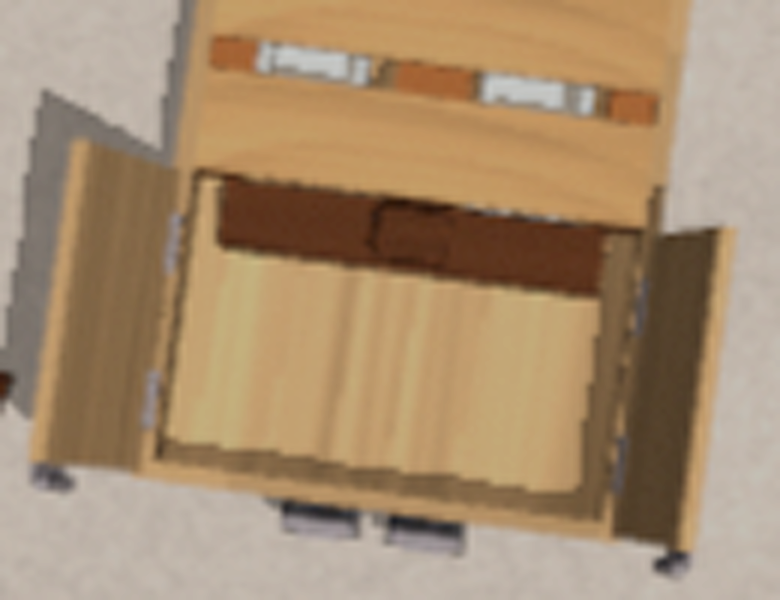

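The bar is square and up against the deck's edge. But the white sliver at (500-550,213) shows that the right dish's rim is only just flush with the edge. No white shows in the left lane. I'll push the right dish deeper over the top of the bar.

Call:
drive_tool(
  deltas=[
    [[-0.5,-3.6,0],[0,0,0]],
    [[-0.5,-3.6,0],[0,0,0]],
    [[-0.5,-3.6,0],[0,0,0]],
    [[-0.5,-3.6,0],[0,0,0]],
    [[-0.5,-3.6,0],[0,0,0]],
    [[-0.5,-3.6,0],[0,0,0]],
    [[-0.5,-3.6,0],[0,0,0]],
    [[-0.5,-3.4,0],[0,0,0]],
    [[0,0,3.5],[0,0,0]],
    [[0,0,3.5],[0,0,0]],
    [[0,0,3.5],[0,0,0]],
    [[0,0,3.5],[0,0,0]],
  ],
)

```text
clock: 51.6
position: [518.7, -66.1, 105.5]
ee_rot: [0.054, 0.999, 0.0, 0.0]
contact_force: [0.3, -0.4, 0.0]
gripper_width: 0.2
grasp_force: 0.0
```

Call:
drive_tool(
  deltas=[
    [[0,0,2.5],[0,0,0]],
    [[0,0,2],[0,0,0]],
    [[0,0,0],[0,0,0]],
    [[0,0,0],[0,0,0]],
  ],
)

```text
clock: 52.0
position: [519.3, -65.4, 62.0]
ee_rot: [0.053, 0.999, -0.0, -0.0]
contact_force: [1.0, -0.0, 1.1]
gripper_width: 0.0
grasp_force: 0.0
```

```bash
python3 -c "
from h import *
go2([-46,-55,38],0)
"
```

```text
t 52.0 crate [-46.4 -56.7  62. ] tilt 0.0 F [ 1.  -0.   1.1] w 0.0 j [ 0.19  0.37 -0.43  0.   -0.77 -1.86]
shift [-0.04  0.17  2.4 ] turn [-0.03 -0.01 -0.02]
```

Call:
drive_tool(
  deltas=[
    [[0,0.2,1.5],[0,0,0]],
    [[0,0,0.9],[0,0,0]],
    [[0,0,0],[0,0,0]],
  ],
)

```text
clock: 52.3
position: [519.0, -62.8, 37.5]
ee_rot: [0.053, 0.999, -0.0, -0.001]
contact_force: [0.0, -0.0, 0.9]
gripper_width: 0.2
grasp_force: 0.0
```

Call:
drive_tool(
  deltas=[
    [[0,0,0.6],[0,0,0]],
    [[0,0,0],[0,0,0]],
  ],
)

```text
clock: 52.5
position: [519.3, -62.7, 31.6]
ee_rot: [0.053, 0.999, -0.0, -0.0]
contact_force: [0.2, 0.5, -0.6]
gripper_width: -0.1
grasp_force: 0.0
```

Call:
drive_tool(
  deltas=[
    [[0,0,0.5],[0,0,0]],
    [[0,0,0],[0,0,0]],
  ],
)

```text
clock: 52.7
position: [519.0, -62.6, 26.2]
ee_rot: [0.053, 0.999, -0.0, -0.001]
contact_force: [-0.3, 0.4, 0.2]
gripper_width: 0.0
grasp_force: 0.0
```

Call:
drive_tool(
  deltas=[
    [[0,0,0.4],[0,0,0]],
    [[0,0,0],[0,0,0]],
  ],
)

```text
clock: 52.9
position: [519.0, -62.6, 22.2]
ee_rot: [0.053, 0.999, -0.0, -0.001]
contact_force: [-0.1, 0.1, 0.4]
gripper_width: 0.2
grasp_force: 0.0
```

Call:
drive_tool(
  deltas=[
    [[0,0,0.3],[0,0,0]],
    [[0,0,0],[0,0,0]],
  ],
)

```text
clock: 53.1
position: [519.1, -62.6, 19.3]
ee_rot: [0.053, 0.999, -0.0, -0.0]
contact_force: [-0.1, -0.8, -0.1]
gripper_width: 0.1
grasp_force: 0.0
```

Call:
drive_tool(
  deltas=[
    [[0,0,0.3],[0,0,0]],
    [[0,0,0],[0,0,0]],
  ],
)

```text
clock: 53.3
position: [519.1, -62.6, 16.3]
ee_rot: [0.053, 0.999, -0.0, -0.0]
contact_force: [-0.4, -0.7, -0.0]
gripper_width: 0.1
grasp_force: 0.0
```

Call:
drive_tool(
  deltas=[
    [[0,0,0.2],[0,0,0]],
    [[0,0,0],[0,0,0]],
  ],
)

```text
clock: 53.5
position: [519.2, -62.6, 14.4]
ee_rot: [0.053, 0.999, -0.0, -0.0]
contact_force: [-0.4, 0.5, 0.8]
gripper_width: 0.4
grasp_force: 0.0
```

Call:
drive_tool(
  deltas=[
    [[0,0,0.3],[0,0,0]],
    [[0,0,0],[0,0,0]],
  ],
)

```text
clock: 53.7
position: [519.7, -62.6, 12.9]
ee_rot: [0.053, 0.999, -0.0, 0.0]
contact_force: [-2.1, 0.2, 8.5]
gripper_width: 0.4
grasp_force: 4.4
```

Call:
drive_tool(
  deltas=[
    [[0,0,0.2],[0,0,0]],
    [[0,0,0],[0,0,0]],
  ],
)

```text
clock: 53.9
position: [519.8, -62.6, 12.8]
ee_rot: [0.052, 0.999, -0.0, 0.0]
contact_force: [-6.4, 2.3, 22.3]
gripper_width: 0.3
grasp_force: 11.0
```

Call:
drive_tool(
  deltas=[
    [[0,0,0.2],[0,0,0]],
    [[0,0,0],[0,0,0]],
  ],
)

```text
clock: 54.1
position: [519.9, -62.6, 12.7]
ee_rot: [0.052, 0.999, -0.001, 0.001]
contact_force: [-11.9, 3.4, 35.5]
gripper_width: -0.1
grasp_force: 17.6
```

Call:
drive_tool(
  deltas=[
    [[0,0,-1.3],[0,0,0]],
    [[1,0,0],[0,-4,0]],
    [[0,0,0],[0,-4,0]],
    [[0,0,0],[0,-4,0]],
    [[0,0,0],[0,-3,0]],
    [[0,0,0],[0,0,0]],
    [[0,0,0],[0,0,0]],
  ],
)

```text
clock: 54.8
position: [510.8, -63.6, 23.6]
ee_rot: [0.053, 0.991, -0.007, 0.126]
contact_force: [0.4, 0.1, -0.6]
gripper_width: 0.0
grasp_force: 0.0
```

```bash
python3 -c "
from h import *
go2([-45,-55,19],16)
go2([-15,-55,19],16)
"
```

```text
t 54.8 crate [-55.1 -55.8  23.6] tilt 14.5 F [ 0.4  0.1 -0.6] w 0.0 j [ 0.21  0.33 -0.85  0.46 -0.18 -2.33]
shift [-0.86  0.08  0.7 ] turn [-0.03 -1.53 -0.06]
t 54.8 crate [-55.1 -55.8  23.6] tilt 14.5 F [ 0.4  0.1 -0.6] w 0.0 j [ 0.21  0.33 -0.85  0.46 -0.18 -2.33]
shift [-3.77  0.09  1.45] turn [-0.03 -1.53 -0.06]
```

Call:
drive_tool(
  deltas=[
    [[-0.9,0.1,0.6],[0,0,0]],
    [[0,0,0],[0,0,0]],
    [[-2.7,0,0.7],[0,0,0]],
    [[0,0,0],[0,0,0]],
    [[0,0,0],[0,0,0]],
  ],
)

```text
clock: 55.3
position: [547.5, -66.8, 18.3]
ee_rot: [0.054, 0.991, -0.008, 0.123]
contact_force: [-3.1, -1.1, -2.3]
gripper_width: -0.1
grasp_force: 1.6
```

```bash
python3 -c "
from h import *
go2([-15,-55,19],15)
"
```

```text
t 55.3 crate [-18.3 -55.1  18.3] tilt 14.2 F [-3.1 -1.1 -2.3] w -0.1 j [ 0.2   0.39 -0.72  0.33 -0.24 -2.19]
shift [-0.33  0.01  0.01] turn [-0.12 -0.79 -0.11]
```

Call:
drive_tool(
  deltas=[
    [[1.5,0,-0.4],[0,3,0]],
    [[1.5,0,-1.5],[0,4,0]],
    [[0,0,-3],[0,4,0]],
    [[0,0,-4],[0,3,0]],
    [[0,0,-4],[0,0,0]],
    [[0,0,-4],[0,0,0]],
    [[0,0,-4],[0,0,0]],
    [[3,4,0],[0,0,0]],
    [[3,4,0],[0,0,0]],
    [[0,4,0],[0,0,0]],
    [[0,0,0],[0,0,0]],
    [[0,0,0],[0,0,0]],
  ],
)

```text
clock: 56.5
position: [462.3, 65.3, 221.5]
ee_rot: [0.052, 0.999, 0.0, 0.005]
contact_force: [-0.6, -0.1, 0.3]
gripper_width: -0.1
grasp_force: 0.0
```

```bash
python3 -c "
from h import *
go2([-33,0,45],0)
t=get_image('top'); h=cv2.cvtColor(t['img'],cv2.COLOR_RGB2HSV)
for y in (-80,-70,-60,-50,-40,-30,30,40,50,60,70,80):
    q=proj(t,[c2w([x,y,55]) for x in np.arange(-26,-6,2)]).round().astype(int); print(y,[int(h[v,u,1]) for u,v in q],[int(h[v,u,2]) for u,v in q])
"
```

```text
t 56.5 crate [-117.    67.2  221.5] tilt 0.6 F [-0.6 -0.1  0.3] w -0.1 j [ 0.49  0.1  -0.35  0.01 -1.12 -2.17]
shift [-8.2  -6.77 17.73] turn [0.07 0.59 0.15]
-80 [176, 168, 168, 169, 142, 127, 127, 126, 127, 127] [68, 70, 70, 71, 72, 130, 130, 146, 148, 148]
-70 [171, 171, 174, 170, 170, 113, 123, 123, 126, 128] [70, 70, 69, 72, 72, 131, 147, 147, 148, 147]
-60 [166, 170, 165, 165, 132, 132, 125, 125, 125, 126] [69, 69, 71, 71, 81, 81, 133, 147, 145, 148]
-50 [171, 171, 176, 160, 160, 129, 126, 126, 124, 124] [70, 70, 68, 67, 67, 97, 140, 140, 148, 148]
-40 [166, 173, 170, 170, 131, 131, 131, 122, 122, 124] [69, 68, 69, 72, 76, 76, 127, 146, 146, 148]
-30 [179, 174, 170, 170, 161, 130, 130, 124, 124, 124] [67, 69, 69, 69, 65, 114, 114, 144, 148, 148]
30 [177, 180, 180, 177, 140, 140, 126, 126, 124, 124] [69, 71, 71, 72, 73, 73, 127, 127, 146, 148]
40 [175, 186, 176, 176, 152, 128, 128, 127, 124, 124] [70, 70, 71, 71, 67, 102, 102, 141, 148, 148]
50 [178, 178, 174, 180, 180, 127, 127, 127, 126, 124] [70, 70, 72, 71, 71, 86, 137, 137, 148, 148]
60 [178, 176, 176, 176, 163, 134, 126, 126, 126, 127] [70, 71, 71, 74, 64, 74, 121, 144, 144, 148]
70 [168, 168, 169, 169, 169, 128, 128, 130, 127, 127] [73, 73, 74, 77, 77, 96, 96, 139, 148, 148]
80 [176, 171, 171, 177, 133, 133, 124, 129, 129, 129] [71, 73, 73, 75, 88, 88, 132, 144, 144, 146]
```

Call:
drive_tool(
  deltas=[
    [[-1,3.7,0],[0,0.6,0]],
    [[-1,3.7,0],[0,0,0]],
    [[0,3.7,0],[0,0,0]],
    [[0,3.7,0],[0,0,0]],
    [[0,0,0],[0,0,0]],
    [[0,0,3],[0,0,0]],
    [[0,0,3],[0,0,0]],
    [[0,0,2],[0,0,0]],
    [[0,0,0],[0,0,0]],
    [[0,0,0],[0,0,0]],
  ],
)

```text
clock: 57.55
position: [497.8, 208.1, 141.4]
ee_rot: [0.054, 0.999, -0.0, -0.001]
contact_force: [0.2, 0.2, 0.0]
gripper_width: -0.2
grasp_force: 0.0
```

```bash
python3 -c "
from h import *
go2([-95,135,141],0)
"
```

```text
t 57.55 crate [-96.9 213.  141.4] tilt 0.1 F [0.2 0.2 0. ] w -0.2 j [ 0.7   0.3  -0.3  -0.   -0.97 -2.37]
shift [-0.19 -7.8   0.05] turn [-0.02 -0.07 -0.06]
```

Call:
drive_tool(
  deltas=[
    [[-0.2,-2,0],[0,0,0]],
    [[0,-2,0],[0,0,0]],
    [[0,-2,0],[0,0,0]],
    [[0,-1.8,0],[0,0,0]],
    [[0,-1.7,0.1],[0,0,0]],
    [[0,-1.7,0.2],[0,0,0]],
    [[0,-1.6,0.6],[0,0,0]],
    [[0,-1.5,0.8],[0,0,0]],
    [[0,-1.3,1.1],[0,0,0]],
    [[0,-1.2,1.3],[0,0,0]],
    [[0,0,0],[0,0,0]],
  ],
)

```text
clock: 58.65
position: [478.8, 39.4, 97.6]
ee_rot: [0.054, 0.999, -0.001, -0.004]
contact_force: [-1.0, 0.2, -0.7]
gripper_width: -0.1
grasp_force: 0.0
```

```bash
python3 -c "
from h import *
go2([-95,32,78],0)
"
```

```text
t 58.65 crate [-97.9  43.3  97.6] tilt 0.5 F [-1.   0.2 -0.7] w -0.1 j [ 0.42  0.26 -0.49 -0.   -0.83 -2.1 ]
shift [-0.31 -1.12  1.96] turn [-0.17 -0.42 -0.13]
```

Call:
drive_tool(
  deltas=[
    [[-0.2,-1.2,1],[0,0,0]],
    [[0,-0.6,1],[0,0,0]],
    [[0,-0.5,0.6],[0,0,0]],
    [[0,0,0.4],[0,0,0]],
    [[0,0,0],[0,0,0]],
  ],
)

```text
clock: 59.15
position: [480.3, 18.1, 69.7]
ee_rot: [0.053, 0.999, -0.001, -0.002]
contact_force: [-0.7, -0.3, 1.0]
gripper_width: 0.2
grasp_force: 0.7
```

Call:
drive_tool(
  deltas=[
    [[0,0,0.5],[0,0,0]],
    [[0,0,0],[0,0,0]],
  ],
)

```text
clock: 59.35
position: [480.6, 18.9, 64.8]
ee_rot: [0.053, 0.999, 0.0, -0.001]
contact_force: [0.1, -0.8, 0.5]
gripper_width: -0.1
grasp_force: 0.0
```

```bash
python3 -c "
from h import *
go2([-95,20,54],0)
t=get_image('top'); cv2.imwrite('pics/t8.png',t['img'][170:290,190:350][:,:,::-1])
"
```

```text
t 59.35 crate [-93.9  23.   64.8] tilt 0.1 F [ 0.1 -0.8  0.5] w -0.1 j [ 0.38  0.31 -0.53 -0.   -0.74 -2.05]
shift [ 0.11 -0.3   1.08] turn [ 0.01 -0.1   0.01]
```

Press on down, feeling for the catch.

Call:
drive_tool(
  deltas=[
    [[0,-0.2,0.4],[0,0,0]],
    [[0,0,0],[0,0,0]],
  ],
)

```text
clock: 59.6
position: [480.6, 16.8, 60.8]
ee_rot: [0.053, 0.999, 0.0, -0.001]
contact_force: [0.8, -0.5, -0.4]
gripper_width: -0.2
grasp_force: 0.1
```

Call:
drive_tool(
  deltas=[
    [[0,0,0.4],[0,0,0]],
    [[0,0,0],[0,0,0]],
  ],
)

```text
clock: 59.8
position: [479.6, 16.4, 56.3]
ee_rot: [0.053, 0.999, -0.0, -0.002]
contact_force: [-0.6, 0.3, -0.5]
gripper_width: -0.2
grasp_force: 0.0
```

Call:
drive_tool(
  deltas=[
    [[0,0,0.3],[0,0,0]],
    [[0,0,0],[0,0,0]],
  ],
)

```text
clock: 60.0
position: [480.4, 16.6, 53.9]
ee_rot: [0.053, 0.999, -0.0, -0.001]
contact_force: [-0.4, -0.1, 0.1]
gripper_width: 0.0
grasp_force: 0.3
```

Call:
drive_tool(
  deltas=[
    [[0,0,0.3],[0,0,0]],
    [[0,0,0],[0,0,0]],
  ],
)

```text
clock: 60.2
position: [480.6, 16.5, 53.5]
ee_rot: [0.052, 0.999, -0.0, -0.001]
contact_force: [-7.1, 0.4, 20.3]
gripper_width: 0.1
grasp_force: 10.3
```

```bash
python3 -c "
from h import *
go2([-95,20,54],0)
t=get_image('top');s=get_image('scene')
A=cv2.resize(t['img'][170:280,200:340],None,fx=2.8,fy=2.8,interpolation=2); B=cv2.resize(s['img'][150:290,215:375],None,fx=2.4,fy=2.2,interpolation=2)
cv2.imwrite('pics/t9.png',np.hstack([A,B[:308]])[:,:,::-1])
"
```

```text
t 60.2 crate [-93.7  20.7  53.5] tilt 0.1 F [-7.1  0.4 20.3] w 0.1 j [ 0.37  0.33 -0.54  0.   -0.71 -2.05]
shift [ 0.13 -0.07 -0.05] turn [-0.06 -0.08  0.08]
```

View pics/t9.png

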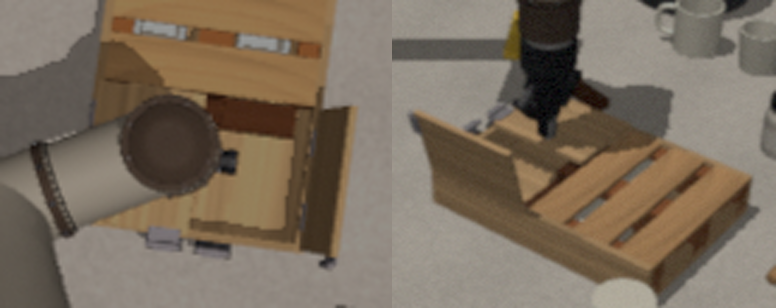

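The left cover lies flat and shut under the finger, and the bar is in place at the deck. Now the right cover, mirrored.

Call:
drive_tool(
  deltas=[
    [[0,0,-3],[0,0,0]],
    [[0,0,-4],[0,0,0]],
    [[0,0,-4],[0,0,0]],
    [[0,0,-4],[0,0,0]],
    [[0,0,-2.4],[0,0,0]],
    [[0,-3.9,0],[0,0,0]],
    [[0,-3.9,0],[0,0,0]],
    [[0,-3.9,0],[0,0,0]],
    [[0,-3.9,0],[0,0,0]],
    [[0,-3.9,0],[0,0,0]],
    [[0,-3.9,0],[0,0,0]],
    [[0,0,0],[0,0,0]],
  ],
)

```text
clock: 61.5
position: [454.9, -219.3, 224.4]
ee_rot: [0.056, 0.998, -0.0, -0.002]
contact_force: [-0.1, 0.7, 0.5]
gripper_width: -0.2
grasp_force: 0.0
```

Call:
drive_tool(
  deltas=[
    [[0,0,0],[0,0,0]],
    [[0,0,3],[0,0,0]],
    [[0,0,3],[0,0,0]],
    [[0,0,2.2],[0,0,0]],
    [[0,0,0],[0,0,0]],
    [[0,0,0],[0,0,0]],
  ],
)

```text
clock: 62.1
position: [456.2, -215.5, 143.5]
ee_rot: [0.052, 0.999, -0.0, -0.001]
contact_force: [1.3, 0.1, 0.3]
gripper_width: 0.1
grasp_force: 0.0
```

```bash
python3 -c "
from h import *
go2([-95,-135,141],0)
"
```

```text
t 62.1 crate [ -93.2 -212.6  143.5] tilt 0.1 F [1.3 0.1 0.3] w 0.1 j [-0.12  0.24 -0.38  0.   -0.95 -1.56]
shift [0.16 7.76 0.25] turn [-0.04 -0.1   0.12]
```

Call:
drive_tool(
  deltas=[
    [[0.1,2,0.2],[0,0,0]],
    [[0,2,0],[0,0,0]],
    [[0,2,0],[0,0,0]],
    [[0,1.8,0],[0,0,0]],
    [[0,1.7,0.1],[0,0,0]],
    [[0,1.7,0.2],[0,0,0]],
    [[0,1.6,0.6],[0,0,0]],
    [[0,1.5,0.8],[0,0,0]],
    [[0,1.3,1.1],[0,0,0]],
    [[0,1.2,1.3],[0,0,0]],
    [[0,1.2,1.2],[0,0,0]],
    [[0,0.6,1],[0,0,0]],
  ],
)

```text
clock: 63.3
position: [475.0, -29.9, 78.1]
ee_rot: [0.053, 0.999, 0.0, -0.0]
contact_force: [-0.4, 0.3, 0.2]
gripper_width: -0.0
grasp_force: 0.1
```

Call:
drive_tool(
  deltas=[
    [[0,0.5,0.6],[0,0,0]],
    [[0,0,0.4],[0,0,0]],
    [[0,0,0],[0,0,0]],
  ],
)

```text
clock: 63.6
position: [475.4, -25.9, 68.2]
ee_rot: [0.053, 0.999, 0.0, -0.0]
contact_force: [-1.4, 0.2, 1.3]
gripper_width: 0.4
grasp_force: 0.7
```

```bash
python3 -c "
from h import *
go2([-95,-20,54],0)
"
```

```text
t 63.6 crate [-94.3 -22.   68.2] tilt 0.0 F [-1.4  0.2  1.3] w 0.4 j [ 0.29  0.3  -0.54 -0.   -0.74 -1.96]
shift [0.07 0.2  1.42] turn [ 0.01 -0.04  0.02]
```

Call:
drive_tool(
  deltas=[
    [[0,0.1,0.5],[0,0,0]],
    [[0,0,0.5],[0,0,0]],
    [[0,0,0.4],[0,0,0]],
    [[0,0,0.3],[0,0,0]],
    [[0,0,0],[0,0,0]],
    [[0,0,0],[0,0,0]],
  ],
)

```text
clock: 64.2
position: [474.8, -25.4, 53.5]
ee_rot: [0.053, 0.999, -0.001, -0.001]
contact_force: [-7.6, 2.1, 23.3]
gripper_width: -0.1
grasp_force: 11.5
```

Call:
drive_tool(
  deltas=[
    [[0,0,-3],[0,0,0]],
    [[0,0,-4],[0,0,0]],
    [[0,0,-4],[0,0,0]],
    [[0,0,-4],[0,0,0]],
    [[0,-3.9,-2],[0,0,0]],
    [[0,-3.9,0],[0,0,0]],
    [[0,-3.9,0],[0,0,0]],
    [[0,-3.9,0],[0,0,0]],
    [[0,-3.9,0],[0,0,0]],
    [[0,-3.9,0],[0,0,0]],
    [[0,0,0],[0,0,0]],
    [[0,0,0],[0,0,0]],
  ],
)

```text
clock: 65.4
position: [449.4, -258.5, 219.9]
ee_rot: [0.054, 0.999, 0.0, -0.002]
contact_force: [0.6, 1.5, -0.0]
gripper_width: -0.3
grasp_force: 0.0
```

```bash
python3 -c "
from h import *
go2([-95,-20,54],0)
t=get_image('top');s=get_image('scene')
A=cv2.resize(t['img'][120:290,150:400],None,fx=1.6,fy=1.8,interpolation=2); B=cv2.resize(s['img'][150:290,215:375],None,fx=2.4,fy=2.2,interpolation=2)
cv2.imwrite('pics/t10.png',np.hstack([A[:306],B[:306]])[:,:,::-1])
"
```

```text
t 65.4 crate [ -95.4 -256.1  219.9] tilt 0.2 F [ 0.6  1.5 -0. ] w -0.3 j [-0.21  0.2  -0.23  0.   -1.15 -1.47]
shift [-0.05 23.6  16.6 ] turn [ 0.02 -0.23 -0.15]
```

View pics/t10.png

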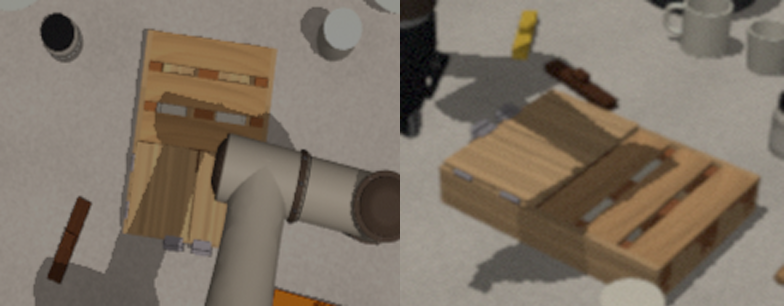

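Both covers lie flat and shut (right half, around (540,145)), the bystanders stand as before, and the arm is clear. I hand the job in.

```bash
python3 -c "
from bench import arm
print(arm.job_done())"
```

```text
the job is handed in; nothing more can be done
None
```

I handed the job in at about 65 s on the robot clock: both dishes are in their lanes, the keeper bar is back square against the deck edge and both covers are pressed shut, but the right dish sits only just past the deck edge, so "fully in" is least certain there.

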